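# Release the ratchet clamp and nest the mixing vessels

### The job

The mixing is done: clear the steel vessels away. Lift the pawl off the ratchet until the clamp's sliding jaw has backed right off the big bowl, stand the bowl upright on the tray, and nest every beaker that is there inside it in order of size, each standing upright right down on the floor of the next larger one. Leave the empty clamp with its jaw pushed fully in and the pawl down in the teeth, and leave the other things where they are.

Things in the scene. Friction and masses are not known exactly. Their poses are not given: they have to be found in the camera images.
- bowl_mid (a point): the largest vessel of a graded set: a round, straight-sided, open stainless-steel mixing bowl, 154 mm across outside, 56 mm high, wall 7 mm thick up to the rim, floor 6 mm thick, about 260 g; at the start it stands in the ratchet clamp. This point is its centre, half-way up; its z axis points out of its mouth
- beaker_a_mid (a point): the largest of four straight-sided open steel beakers of the same set (some may be absent: None): 128 mm across outside, 64 mm high, wall 7 mm, floor 6 mm thick, about 200 g, standing on the counter. This point is its centre, half-way up; z points out of its mouth. It stands inside the next size up with 6 mm of play all round, its rim then 14 mm above that one's rim
- beaker_b_mid (a point): the second largest of four straight-sided open steel beakers of the same set (some may be absent: None): 102 mm across outside, 72 mm high, wall 7 mm, floor 6 mm thick, about 150 g, standing on the counter. This point is its centre, half-way up; z points out of its mouth. It stands inside the next size up with 6 mm of play all round, its rim then 14 mm above that one's rim
- beaker_c_mid (a point): the third largest of four straight-sided open steel beakers of the same set (some may be absent: None): 76 mm across outside, 80 mm high, wall 7 mm, floor 6 mm thick, about 110 g, weighted at the foot, standing on the counter. This point is its centre, half-way up; z points out of its mouth. It stands inside the next size up with 6 mm of play all round, its rim then 14 mm above that one's rim
- beaker_d_mid (a point): the smallest of four straight-sided open steel beakers of the same set (some may be absent: None): 50 mm across outside, 88 mm high, wall 7 mm, floor 6 mm thick, about 80 g, weighted at the foot, standing on the counter. This point is its centre, half-way up; z points out of its mouth. It stands inside the next size up with 6 mm of play all round, its rim then 14 mm above that one's rim
- tray_mid (a point): a shallow aluminium tray fixed on the counter, 200 x 190 mm outside with a rim 12 mm high and 4 mm thick. This point is the centre of its floor, 4 mm above the counter; its x axis runs along the 200 mm side
- clamp_seat (a point): where the centre of the bowl's foot stands in the ratchet clamp, on its base plate, 14 mm above the counter (the clamp is fixed). y points along the jaws' travel, from the fixed to the sliding jaw; both rise up to 40 mm above the plate and reach from 67 to 128 mm from this point. On the -x side, 84 to 135 mm away, stand a ratchet wheel, its pawl and posts, up to 72 mm above the plate
- jaw (a joint): the sliding jaw, in m: 0 where it clamps the bowl, +0.028 backed right off (outer stop), -0.021 fully in (inner stop, clamp empty). A spring of 6 to 8 N pushes it outwards; a rack ties it to the ratchet wheel. It backs off only while the pawl is held clear (all the way in about 2 s). Pushed in, it clicks past a tooth each 4.7 mm (15 to 20 N); let go, it settles back up to one tooth
- jaw_back (a point): the middle of the sliding jaw's outer face (184 mm wide, 34 mm high, upright), 12 mm below the jaw's top edge and 40 mm above the counter; moves with the jaw. Its y axis is the clamp's, pointing outwards from this face
- pawl_knob (a point): the centre of the black ball knob, 22 mm across, on the end of the lever of the sprung pawl that holds the ratchet wheel (64 mm across); about 111 mm above the counter; moves with the pawl. Its x axis is the pawl's pivot axis
- pawl_pivot (a point): the pawl's pivot on the clamp; the knob swings about it in the plane square to the clamp's x axis, at a radius of 94 mm
- pawl (a joint): the pawl's angle in rad: about 0 (-0.05 to 0.01) resting in the teeth, up to 0.12 as it clicks over a tooth, growing as the knob is lifted, to 0.7 at its stop; clear of the teeth above 0.25. A spring presses it down: lifting takes 3 to 5 N at the knob; let go, it drops by itself onto whatever tooth is below (do not force it down)
- vial_a: a glass vial 28 mm across and 48 mm high, standing among the beakers, to be left alone; origin at the centre of its underside
- vial_b: a glass vial 28 mm across and 48 mm high, standing beyond the tray, to be left alone; origin at the centre of its underside
- vial_c: a glass vial 28 mm across and 48 mm high, standing beyond the tray, to be left alone; origin at the centre of its underside
- tablet_jar: an amber glass jar 54 mm across and 85 mm high, standing beyond the tray, to be left alone; origin at the centre of its underside
- saline: a white bottle 60 mm across and 120 mm high, standing beyond the clamp, to be left alone; origin at the centre of its underside
- spatula: a spatula 170 mm long lying at the back, to be left alone; origin at the centre of its underside
- carton: a white and blue carton 75 x 115 x 55 mm at the back right, to be left alone; origin at the centre of its underside

How it is judged (in metres and radians):
On the way, in this order (a step that is already met when the one before it is completed fails the run):
1. with the bowl still standing in the clamp, the jaw has backed right off (more than 21 mm) (value of joint jaw above 0.021 m and horizontal distance between bowl_mid and clamp_seat below 0.03 m and angle between bowl_mid's own z axis and vertical below 0.1 rad and z of bowl_mid in the frame of clamp_seat below 0.04 m), for 0.2 s.
2. the bowl stands upright on the tray's floor (horizontal distance between bowl_mid and tray_mid below 0.035 m and z of bowl_mid in the frame of tray_mid below 0.034 m and angle between bowl_mid's own z axis and vertical below 0.1 rad), for 0.3 s.
At the end, for the whole second after the job is handed in: the bowl stands upright on the tray, within 35 mm of its middle; every beaker present stands upright inside it, down (to 4 mm) on the floor of the next larger one, axes within 45 mm; the jaw is in by over 12 mm past where it held the bowl, and the pawl is down (all of step 2 and horizontal distance between each of beaker_a_mid, beaker_b_mid, beaker_c_mid, beaker_d_mid and bowl_mid below 0.05 m and z of beaker_a_mid in the frame of bowl_mid below 0.014 m and angle between each of beaker_a_mid, beaker_b_mid, beaker_c_mid, beaker_d_mid's own z axis and vertical below 0.1 rad and z of beaker_b_mid in the frame of bowl_mid below 0.024 m and z of beaker_c_mid in the frame of bowl_mid below 0.034 m and z of beaker_d_mid in the frame of bowl_mid below 0.044 m and horizontal distance between beaker_a_mid and beaker_b_mid below 0.045 m and horizontal distance between each of beaker_a_mid, beaker_b_mid and beaker_c_mid below 0.045 m and horizontal distance between each of beaker_a_mid, beaker_b_mid, beaker_c_mid and beaker_d_mid below 0.045 m and value of joint jaw below -0.012 m and value of joint pawl below 0.15 rad); the robot touches nothing.
It fails at once if a bystander (vial, jar, bottle, spatula or carton) is moved more than 60 mm (distance of any of vial_a, vial_b, vial_c, tablet_jar, saline, spatula, carton from where it was at the start of the episode above 0.06 m).
Of beaker_a, beaker_b, beaker_c, beaker_d only 3 to 4 are there at a start; the rules pass over those that are not, and their reading is None.
At some moment in a run one of beaker_a, beaker_b, beaker_c, beaker_d may be knocked a few centimetres aside while the robot is not near it.
It also fails if it takes over 200 s, if anything falls off the work surface, if the arm or the gripper's body presses on something with over 40 N, if the wrist force passes 120 N, or if a joint passes its speed limit or range.

### The arm

A 7-joint arm with a two-finger parallel gripper is mounted at the origin on the work surface. World frame = base frame: x ahead of the robot, y to its left, z up, the work surface at z = 0. Lengths are in m, angles in degrees, forces in N, time in s.
With the tool pointing down it reaches from about 0.425 to 0.875 m from the base axis. Payload 4.7 kg.
Tool frame: the origin (TCP) lies between the finger pads; the fingertips stand 8 mm ahead of it and the grasp point (between the pads) lies 11 mm behind it; z points along the fingers, y is the line along which they close (so a half turn about z gives the same grasp; the last joint's range is limited). The gripper opens to 87 mm and grips with 3 to 60 N. Pads are 19 mm wide; open, the fingers measure 117 mm over their backs; the gripper's body (75 mm by 190 mm) begins 51 mm behind the grasp point.
Start: joints at [-71.557, 18.392, -4.016, 83.108, 1.295, 78.541, -3.26], TCP at [0.197, 0.619, 0.231] pointing down, gripper open.
Joint ranges: [-163.93, 163.93], [-17.29, 119.83], [-79.2, 71.16], [3.27, 140.29], [-89.18, 269.18], [5.43, 117.66], [-154.24, 154.24]. Speed limits (degrees/s): [147.25, 147.25, 180, 180, 180, 180, 180].

### API

Orientations are given as [roll, pitch, yaw] about the fixed x, y, z axes, in that order (R = Rz(yaw) Ry(pitch) Rx(roll)).
In Python, from cell import env, viewer gives the robot as it stands. The module is installed in compiled form; this text tells all that it offers.
- The arm moves only by the tool arm_command, never from a script. Its argument "series" is a list of rows, each a list of 2 entries, a list of its own where there are three numbers: the shift along the tool's x, y, z in mm, then the turn about the tool's z in rad. A call has exactly 5 rows; each row is the pose to reach, as a shift and turn from the pose commanded when the call began, along the tool's axes at that moment; what a row does not reach only later rows make up. A row lasts 1/10 s, in which the tool goes at most 50 mm and 8.59 degrees, less where a joint would pass 70% of its speed; a pose out of reach is approached as far as the arm can. A call with a gripper value outside its range is refused whole. "grip" is the gripper command: -1 is fully open, 1 is shut, values between are in proportion, set as the call begins (left out, the last holds). The fingers move at their own pace and stop on an object; "grip_force" is the grip in N (left out, the last holds). Time passes only in rows, so rows that repeat a pose let the fingers close, or fill a call up. It gives the time, the measured TCP pose, the force, the opening and the grip force at its end, in the units of the state.
- env.get_obs(): the state, without advancing time (a new reading comes with each control period).
- viewer.read_camera(name): name is "side" or "top" or "wrist"; returns (picture, depth): 420x560x3 uint8, blue, green, red; 420x560 float32, m along the optical axis (not along the pixel's ray), 0 where there is no reading.
- viewer.calibration(name): a dict with "K" (3x3 intrinsics, pixels), "dist" ([k1, k2, p1, p2, k3] as OpenCV has them; the pictures are not rectified), "T" (4x4, takes a point from camera to world coordinates); the wrist camera has in their place "hand_eye" (4x4, takes a point from camera to tool coordinates, whose origin is the TCP and whose axes are the flange's). Camera axes: x right, y up, looking along -z (the intrinsics and any distortion apply to the point x, -y, -z); pixel columns grow to the right and rows downward; lengths in m; the calibration is good to about 2 mm. A picture is of the moment at which its call begins: read the wrist's pose just before it. calibration takes no time and is no camera call.
- env.sign_off(): hands the job in; it is judged then, once.
The state is a dict: "time_s": time; "qpos": joint angles; "joint_velocities": joint speeds; "effort": joint torques, N m; "tool_pos": TCP position; "tool_rot": TCP orientation; "force": force on the tool from outside, world axes, zero at the start; "wrist_torque": the same for the moment, N m; "grip_width": finger opening in m; "grasp_force": force on a finger pad.
Only numpy, scipy, OpenCV 4.12 (cv2) and the standard library are available. Lean on these libraries where they do the work, as an engineer would, in place of code of your own. Each camera call takes 0.05 s, during which the arm holds its last target. There are 200 camera calls.

## Working session

There is one attempt and no reset: what is moved stays moved. The work goes in short steps, Python scripts to look and compute and a tool call to move; the robot and the scene stay as the last step left them, time stands still between calls to the robot, and variables do not carry over. Pictures are saved under pics/ and viewed, at most 14 in all, crops included, and the job is handed in when it is done.

Besides the shell and the picture viewer there is one more tool, called after "Request:" by a JSON object that holds its "name" and its "arguments", one argument or row to a line. arm_command: Moves the arm, as the interface text tells. Its arguments: {"type":"object","properties":{"series":{"type":"array"},"grip":{"type":"number"},"grip_force":{"type":"number"}},"required":["series"]}

```bash
mkdir -p pics; cat > h.py <<'E'
import numpy as np, cv2
from scipy.spatial.transform import Rotation as R
from cell import env, viewer
def toolT():
    o=env.get_obs(); T=np.eye(4); T[:3,3]=o['tool_pos']
    T[:3,:3]=R.from_euler('xyz',o['tool_rot'],degrees=True).as_matrix(); return T
def shot(name,fn=None):
    c=viewer.calibration(name); T=toolT()@c['hand_eye'] if name=='wrist' else c['T']
    im,d=viewer.read_camera(name)
    if fn: cv2.imwrite('pics/'+fn,im)
    return im,d,np.array(c['K']),np.array(c['dist']),np.array(T)
def rays(uv,K,D,T):
    p=cv2.undistortPoints(np.array(uv,float).reshape(-1,1,2),K,D)[:,0]
    r=np.c_[p[:,0],-p[:,1],-np.ones(len(p))]
    return r@T[:3,:3].T, T[:3,3]
def plane(uv,z,K,D,T):
    r,o=rays(uv,K,D,T); return o+r*((z-o[2])/r[:,2])[:,None]
def cloud(d,K,D,T):
    h,w=d.shape; u,v=np.meshgrid(np.arange(w),np.arange(h))
    r,o=rays(np.c_[u.ravel(),v.ravel()],K,D,T)
    P=o+r*d.ravel()[:,None]; P[d.ravel()==0]=np.nan
    return P.reshape(h,w,3)
E
python3 - <<'E'
from h import *
o=env.get_obs(); print({k:np.round(v,3) for k,v in o.items()})
for n in('top','side','wrist'):
    im,d,K,D,T=shot(n,n+'0.png'); print(n,np.round(T,3).tolist(),K[0,0],(d>0).mean())
    np.save(n+'0.npy',cloud(d,K,D,T))
E
```

```text
{'time_s': np.float64(0.0), 'qpos': array([-71.558,  18.44 ,  -4.018,  83.176,   1.296,  78.542,  -3.261]), 'joint_velocities': array([ 0.119,  0.033,  0.014, -0.05 ,  0.018, -0.03 , -0.041]), 'effort': array([ 0.0000e+00, -4.9129e+01, -4.0400e-01, -3.1253e+01, -6.4000e-02,
        4.4000e-02,  0.0000e+00]), 'tool_pos': array([0.197, 0.619, 0.229]), 'tool_rot': array([-1.79888e+02,  6.00000e-03,  1.62370e+02]), 'force': array([-0.6  , -0.011,  0.516]), 'wrist_torque': array([0.02 , 0.044, 0.036]), 'grasp_force': np.float64(0.0), 'grip_width': np.float64(0.087)}
top [[0.017, 0.994, -0.109, 0.444], [-1.0, 0.014, -0.025, -0.006], [-0.024, 0.11, 0.994, 1.352], [0.0, 0.0, 0.0, 1.0]] 470.2438015608536 0.9958928571428571
side [[0.934, 0.269, -0.235, 0.281], [-0.357, 0.717, -0.599, -0.663], [0.007, 0.643, 0.766, 0.958], [0.0, 0.0, 0.0, 1.0]] 484.29583411974556 0.995829081632653
wrist [[0.304, -0.92, -0.246, 0.129], [0.953, 0.293, 0.08, 0.641], [-0.001, -0.259, 0.966, 0.383], [0.0, 0.0, 0.0, 1.0]] 353.10083746522577 0.9959821428571428
```

View pics/top0.png

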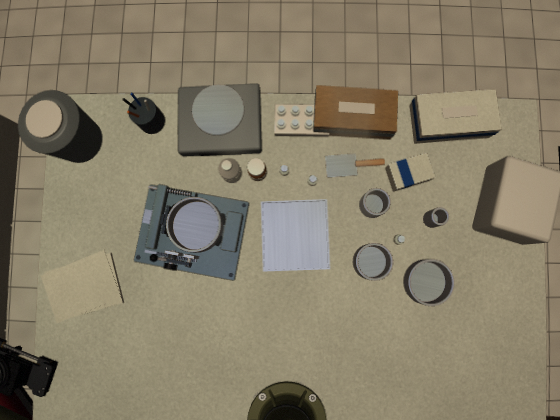

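View pics/side0.png

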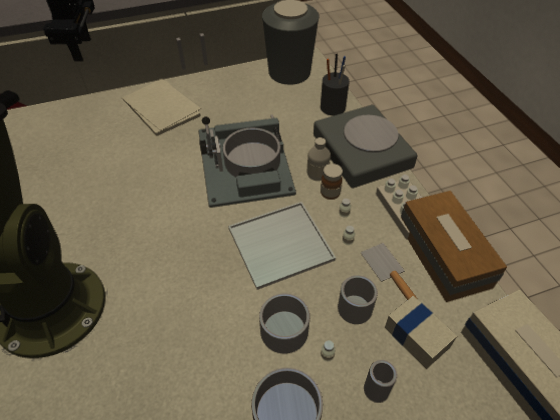

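The top view shows the bowl in the clamp at (195,224), with the wide sliding jaw to its left at (155,225) and the wheel and pawl below at (170,258). The tray is at (295,235). Beaker a is at (429,282), b at (373,261), c at (375,203), d at (436,217) and vial_a at (400,239). All four beakers are present. The side view shows the knob at (206,121).

```bash
python3 - <<'E'
from h import *
P=np.load('top0.npy'); S=np.load('side0.npy')
# counter height check
print('counter z',np.nanmedian(P[300:340,200:240,2]),np.nanmedian(S[230:260,150:200,2]))
def circ(Q):
    A=np.c_[2*Q[:,:2],np.ones(len(Q))]
    for _ in range(6):
        s=np.linalg.lstsq(A,(Q[:,:2]**2).sum(1),rcond=None)[0]; r=np.sqrt(s[2]+s[0]**2+s[1]**2)
        e=np.hypot(*(Q[:,:2]-s[:2]).T)-r; k=abs(e)<max(0.006,1.5*np.median(abs(e))); A=A[k];Q=Q[k]
    return s[:2],r,len(Q)
for n,(u,v,h,R0) in dict(a=(429,282,.064,.064),b=(373,261,.072,.051),c=(375,203,.080,.038),d=(436,217,.088,.025),bowl=(195,224,.070,.077)).items():
    c0=np.array([*plane([(u,v)],h,*[np.array(x) for x in (viewer.calibration('top')['K'],viewer.calibration('top')['dist'],viewer.calibration('top')['T'])])[0][:2]])
    for nm,C in(('top',P),('side',S)):
        Q=C.reshape(-1,3); m=(abs(Q[:,2]-h)<.006)&(np.hypot(*(Q[:,:2]-c0).T)<R0+.02); Q=Q[m]
        if len(Q)>10: print(n,nm,c0.round(3),circ(Q),np.median(Q[:,2]).round(4))
# tray: blueish region, floor
im=cv2.imread('pics/top0.png'); c=viewer.calibration('top')
g=im.astype(int); m=((g.min(2)>140)).astype(np.uint8); m[:,:250]=0; m[:,340:]=0; m[:190]=0; m[285:]=0
cn=max(cv2.findContours(m,0,2)[0],key=cv2.contourArea); b=cv2.boxPoints(cv2.minAreaRect(cn)); print('tray',b.tolist())
print(plane(b,.012,np.array(c['K']),np.array(c['dist']),np.array(c['T'])).round(3).tolist())
cv2.imwrite('pics/clampz.png',np.hstack([cv2.resize(im[170:290,120:260],(400,343),interpolation=2),cv2.resize(cv2.imread('pics/side0.png')[100:220,180:320],(400,343),interpolation=2)]))
# knob in side: dark pixels
for nm,C in(('top',P),('side',S)):
    Q=C.reshape(-1,3); m=(Q[:,2]>.085)&(Q[:,0]>.2)&(Q[:,0]<.55)&(Q[:,1]>.1)&(Q[:,1]<.45); print(nm,Q[m][:80:2].round(3).tolist())
E
```

```text
counter z -0.0008132951073516193 -0.00022529713999691614
a top [ 0.396 -0.383] (array([ 0.39580017, -0.38834104]), np.float64(0.060540491298340084), 350) 0.063
a side [ 0.396 -0.383] (array([ 0.39550732, -0.3899309 ]), np.float64(0.06043920681378743), 586) 0.0632
b top [ 0.452 -0.228] (array([ 0.45052057, -0.23084681]), np.float64(0.04795294364103613), 284) 0.0709
b side [ 0.452 -0.228] (array([ 0.44952396, -0.23213843]), np.float64(0.04726593972529925), 552) 0.0713
c top [ 0.609 -0.232] (array([ 0.61402834, -0.23596512]), np.float64(0.034858548513399625), 208) 0.0785
c side [ 0.609 -0.232] (array([ 0.61324221, -0.23799297]), np.float64(0.034571162213322626), 393) 0.0793
d top [ 0.572 -0.397] (array([ 0.57544154, -0.40755451]), np.float64(0.021249558731581877), 131) 0.0866
d side [ 0.572 -0.397] (array([ 0.57395106, -0.40922132]), np.float64(0.02140665008565786), 323) 0.0875
bowl top [0.545 0.26 ] (array([0.54538134, 0.26529639]), np.float64(0.07388483341955787), 416) 0.0687
bowl side [0.545 0.26 ] (array([0.54395002, 0.26337462]), np.float64(0.0730651206308659), 417) 0.0684
tray [[2
[... 1376 characters left out ...]
44, 0.356, 0.121], [0.45, 0.359, 0.117], [0.454, 0.351, 0.123], [0.46, 0.358, 0.116], [0.444, 0.358, 0.117], [0.448, 0.354, 0.119], [0.454, 0.356, 0.115], [0.459, 0.355, 0.115], [0.443, 0.355, 0.116], [0.449, 0.357, 0.113], [0.453, 0.353, 0.114], [0.46, 0.359, 0.108], [0.443, 0.36, 0.108], [0.448, 0.353, 0.113], [0.452, 0.35, 0.114], [0.459, 0.359, 0.105], [0.445, 0.355, 0.109], [0.449, 0.351, 0.11], [0.455, 0.355, 0.106], [0.449, 0.352, 0.107], [0.446, 0.354, 0.102], [0.451, 0.348, 0.106], [0.448, 0.348, 0.103], [0.445, 0.35, 0.098], [0.449, 0.343, 0.103], [0.446, 0.345, 0.099], [0.451, 0.343, 0.099], [0.448, 0.342, 0.098], [0.445, 0.34, 0.096], [0.449, 0.336, 0.098], [0.446, 0.336, 0.095]]
```

View pics/clampz.png

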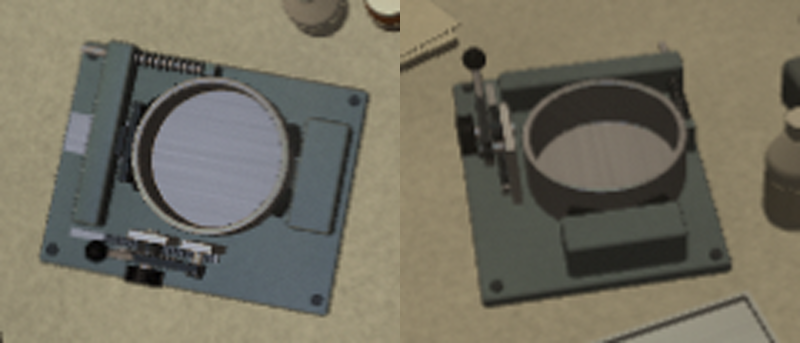

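```bash
cat >> h.py <<'E'
def plan(*wps):
    """wps: (x,y,z,yawdeg,rows) ; prints rows per call of 5, each relative to pose at call start"""
    T=toolT(); p=T[:3,3].copy(); yaw=R.from_matrix(T[:3,:3]).as_euler('xyz',degrees=True)[2]
    seq=[]
    for x,y,z,yw,n in wps:
        q=np.array([x,y,z]); dy=(yw-yaw+180)%360-180
        for i in range(1,n+1): seq.append((p+(q-p)*i/n,yaw+dy*i/n))
        p=q; yaw+=dy
    while len(seq)%5: seq.append(seq[-1])
    p=T[:3,3]; yaw=R.from_matrix(T[:3,:3]).as_euler('xyz',degrees=True)[2]
    for k in range(0,len(seq),5):
        B=R.from_euler('xyz',[180,0,yaw],degrees=True)
        print('[',', '.join('[%s,%.3f]'%([float(v) for v in (B.inv().apply(s-p)*1000).round(1)],-np.radians(a-yaw)) for s,a in seq[k:k+5]),']')
        p,yaw=seq[k+4]
E
python3 - <<'E'
from h import *
P=np.load('top0.npy');S=np.load('side0.npy'); c=np.array([.5445,.2645]); a=np.radians(-10.5); X=np.array([np.cos(a),np.sin(a)]);Y=np.array([-np.sin(a),np.cos(a)])
Q=np.vstack([P.reshape(-1,3),S.reshape(-1,3)]); l=np.c_[(Q[:,:2]-c)@X,(Q[:,:2]-c)@Y,Q[:,2]]
print('spring', [(y,np.nanmax(l[(abs(l[:,0]-.085)<.02)&(abs(l[:,1]-y)<.005)][:,2]).round(3)) for y in (.02,.04,.06,.07)])
j=l[(abs(l[:,0])<.06)&(l[:,1]>.06)&(l[:,1]<.16)&(l[:,2]>.045)&(l[:,2]<.06)&(np.hypot(l[:,0],l[:,1])>.083)]; print('jaw top y',np.percentile(j[:,1],[1,50,99]))
k=l[(abs(l[:,0]+.108)<.015)&(l[:,2]>.086)]; k=k[np.argsort(k[:,1])]
for y in np.arange(-.03,.1,.01):
    s=k[abs(k[:,1]-y)<.005]; print(round(y,3), len(s), s[:,2].max().round(3) if len(s) else '', s[:,0].mean().round(3) if len(s) else '')
plan((.452,.360,.20,79.5,12),(.452,.360,.160,79.5,3))
E
```

```text
spring [(0.02, np.float64(0.077)), (0.04, np.float64(0.072)), (0.06, np.float64(0.046)), (0.07, np.float64(0.047))]
jaw top y [0.0777708  0.11211117 0.13016406]
-0.03 0  
-0.02 9 0.091 -0.109
-0.01 22 0.095 -0.109
0.0 22 0.094 -0.109
0.01 15 0.093 -0.109
0.02 21 0.094 -0.109
0.03 18 0.094 -0.11
0.04 22 0.096 -0.109
0.05 25 0.1 -0.109
0.06 29 0.106 -0.11
0.07 66 0.132 -0.11
0.08 46 0.124 -0.11
0.09 3 0.12 -0.112
[ [[-26.8, -14.1, 2.5],0.121], [[-53.6, -28.3, 5.0],0.241], [[-80.4, -42.4, 7.4],0.362], [[-107.2, -56.5, 9.9],0.482], [[-134.0, -70.7, 12.4],0.603] ]
[ [[-30.1, 3.5, 2.5],0.121], [[-60.2, 7.1, 5.0],0.241], [[-90.3, 10.6, 7.4],0.362], [[-120.4, 14.2, 9.9],0.482], [[-150.4, 17.7, 12.4],0.603] ]
[ [[-22.8, 20.0, 2.5],0.121], [[-45.6, 40.0, 5.0],0.241], [[-45.6, 40.0, 18.3],0.241], [[-45.6, 40.0, 31.6],0.241], [[-45.6, 40.0, 45.0],0.241] ]
```

Request:
{"name": "arm_command", "arguments": {
  "series": [
    [[-27,-14,2],0.121],
    [[-54,-28,5],0.241],
    [[-80,-42,7],0.362],
    [[-107,-56,10],0.482],
    [[-134,-71,12],0.603]
  ],
  "grip": 0,
  "grip_force": 40
}}

```text
time_s: 0.65
tool_pos: [0.3038, 0.5101, 0.218]
tool_rot: [-180.0, 0.0, 127.5]
force: [0.0, 0.4, -0.5]
grip_width: 0.0549
grasp_force: 0.0
```

Request:
{"name": "arm_command", "arguments": {
  "series": [
    [[-30,3,2],0.121],
    [[-60,7,5],0.241],
    [[-90,11,7],0.362],
    [[-120,14,10],0.482],
    [[-150,18,12],0.603]
  ]
}}

```text
time_s: 1.15
tool_pos: [0.4098, 0.4026, 0.2061]
tool_rot: [-180.0, 0.0, 93.0]
force: [0.8, 0.6, 0.4]
grip_width: 0.0438
grasp_force: 0.0
```

Request:
{"name": "arm_command", "arguments": {
  "series": [
    [[-23,20,2],0.121],
    [[-46,40,5],0.241],
    [[-46,40,5],0.241],
    [[-46,40,5],0.241],
    [[-46,40,5],0.241]
  ]
}}

```text
time_s: 1.65
tool_pos: [0.4508, 0.3612, 0.2014]
tool_rot: [-180.0, -0.0, 79.6]
force: [0.7, -0.6, 0.3]
grip_width: 0.0435
grasp_force: 0.0
```

```bash
python3 - <<'E'
from h import *
im,d,K,D,T=shot('wrist','w1.png'); C=cloud(d,K,D,T).reshape(-1,3)
print(toolT().round(3).tolist(), env.get_obs()['grip_width'])
k=C[(C[:,2]>.105)&(C[:,2]<.13)&(np.hypot(C[:,0]-.452,C[:,1]-.36)<.025)]
print(len(k),k.mean(0).round(4),k.min(0).round(4),k.max(0).round(4))
plan((.452,.360,.102,79.5,5))
E
```

```text
[[0.18, 0.984, -0.001, 0.451], [0.984, -0.18, 0.0, 0.361], [0.0, -0.001, -1.0, 0.201], [0.0, 0.0, 0.0, 1.0]] 0.04391769657532085
730 [0.4496 0.3641 0.1179] [0.4385 0.3517 0.1074] [0.4602 0.373  0.1229]
[ [[-0.2, 0.3, 19.9],0.000], [[-0.5, 0.6, 39.8],0.001], [[-0.7, 0.9, 59.7],0.001], [[-1.0, 1.2, 79.6],0.002], [[-1.2, 1.5, 99.5],0.002] ]
```

View pics/w1.png

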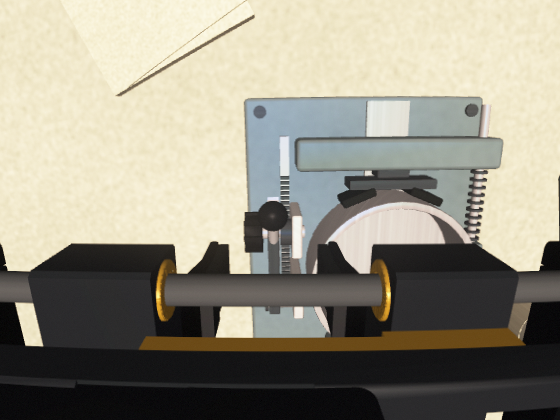

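Wrist view: the knob at (273,216) sits midway between the fingers, and the jaw at (400,153) and plate are square to the picture. I'll descend and grip.

Request:
{"name": "arm_command", "arguments": {
  "series": [
    [[0,0,25],0],
    [[0,0,50],0],
    [[0,0,75],0],
    [[0,0,90],0],
    [[0,0,99],0]
  ],
  "grip": 0
}}

```text
time_s: 2.2
tool_pos: [0.4507, 0.3605, 0.1012]
tool_rot: [-179.9, 0.1, 79.6]
force: [0.1, -0.1, -0.3]
grip_width: 0.0436
grasp_force: 0.0
```

Request:
{"name": "arm_command", "arguments": {
  "series": [
    [[0,0,0],0],
    [[0,0,0],0],
    [[0,0,0],0],
    [[0,0,0],0],
    [[0,0,0],0]
  ],
  "grip": 1,
  "grip_force": 25
}}

```text
time_s: 2.7
tool_pos: [0.4507, 0.3614, 0.1032]
tool_rot: [-179.9, -0.1, 79.5]
force: [-3.7, 1.7, 1.2]
grip_width: 0.0204
grasp_force: 25.0
```

Request:
{"name": "arm_command", "arguments": {
  "series": [
    [[-1,0,-4],0],
    [[-3,0,-8],0],
    [[-5,0,-12],0],
    [[-6,0,-16],0],
    [[-8,0,-20],0]
  ]
}}

```text
time_s: 3.2
tool_pos: [0.4492, 0.3518, 0.1223]
tool_rot: [-179.9, 0.1, 79.5]
force: [-5.4, 0.9, -3.1]
grip_width: 0.0201
grasp_force: 25.0
```

Request:
{"name": "arm_command", "arguments": {
  "series": [
    [[-2,0,-4],0],
    [[-4,0,-7],0],
    [[-7,0,-11],0],
    [[-9,0,-14],0],
    [[-12,0,-17],0]
  ]
}}

```text
time_s: 3.7
tool_pos: [0.4471, 0.339, 0.1387]
tool_rot: [-179.9, 0.2, 79.4]
force: [-5.3, 0.2, -5.8]
grip_width: 0.0202
grasp_force: 25.0
```

Request:
{"name": "arm_command", "arguments": {
  "series": [
    [[0,0,0],0],
    [[0,0,0],0],
    [[0,0,0],0],
    [[0,0,0],0],
    [[0,0,0],0]
  ]
}}

```text
time_s: 4.2
tool_pos: [0.4471, 0.3391, 0.1387]
tool_rot: [-179.9, 0.2, 79.4]
force: [-6.1, 0.8, -5.3]
grip_width: 0.0202
grasp_force: 25.0
```

Request:
{"name": "arm_command", "arguments": {
  "series": [
    [[0,0,0],0],
    [[0,0,0],0],
    [[0,0,0],0],
    [[0,0,0],0],
    [[0,0,0],0]
  ]
}}

```text
time_s: 4.7
tool_pos: [0.4471, 0.3392, 0.1386]
tool_rot: [-179.9, 0.2, 79.4]
force: [-4.4, -0.4, -4.8]
grip_width: 0.0204
grasp_force: 25.0
```

Request:
{"name": "arm_command", "arguments": {
  "series": [
    [[0,0,0],0],
    [[0,0,0],0],
    [[0,0,0],0],
    [[0,0,0],0],
    [[0,0,0],0]
  ]
}}

```text
time_s: 5.2
tool_pos: [0.4471, 0.3391, 0.1387]
tool_rot: [-179.9, 0.2, 79.4]
force: [-4.8, 0.3, -4.9]
grip_width: 0.0203
grasp_force: 25.0
```

```bash
cat > jaw.py <<'E'
from h import *
c=np.array([.5445,.2645]); a=np.radians(-10.5); X=np.array([np.cos(a),np.sin(a)]);Y=np.array([-np.sin(a),np.cos(a)])
for n in ('top','side'):
    im,d,K,D,T=shot(n,n+'_last.png'); Q=cloud(d,K,D,T).reshape(-1,3); l=np.c_[(Q[:,:2]-c)@X,(Q[:,:2]-c)@Y,Q[:,2]]
    j=l[(abs(l[:,0])<.06)&(l[:,1]>.06)&(l[:,1]<.18)&(l[:,2]>.046)&(l[:,2]<.058)&(np.hypot(l[:,0],l[:,1])>.083)]
    print(n,'jaw top y',np.percentile(j[:,1],[1,10,50,90,99]).round(4) if len(j) else None)
E
python3 jaw.py; cp pics/side_last.png pics/s2.png
```

```text
top jaw top y [0.0974 0.1109 0.1415 0.1528 0.1566]
side jaw top y [0.0924 0.109  0.1378 0.153  0.1583]
```

View pics/s2.png

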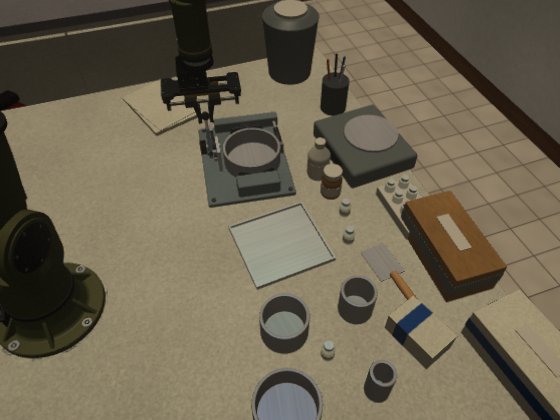

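The side view shows the knob lifted and the jaw wall moved out; the cloud puts it at about 27 mm. The bowl still stands at (251,150). Now I'll lower the pawl, release it and rise.

Request:
{"name": "arm_command", "arguments": {
  "series": [
    [[2,0,3],0],
    [[5,0,6],0],
    [[7,0,10],0],
    [[10,0,13],0],
    [[12,0,17],0]
  ]
}}

```text
time_s: 5.8
tool_pos: [0.4493, 0.352, 0.1224]
tool_rot: [-179.9, 0.1, 79.5]
force: [-6.2, 2.2, -2.0]
grip_width: 0.02
grasp_force: 25.0
```

Request:
{"name": "arm_command", "arguments": {
  "series": [
    [[2,0,4],0],
    [[3,0,8],0],
    [[5,0,12],0],
    [[6,0,14],0],
    [[7,0,17],0]
  ]
}}

```text
time_s: 6.3
tool_pos: [0.4506, 0.3599, 0.106]
tool_rot: [-179.9, -0.0, 79.5]
force: [-6.8, 2.4, 0.2]
grip_width: 0.02
grasp_force: 25.0
```

Request:
{"name": "arm_command", "arguments": {
  "series": [
    [[0,0,0],0],
    [[0,0,0],0],
    [[0,0,0],0],
    [[0,0,0],0],
    [[0,0,0],0]
  ],
  "grip": 0
}}

```text
time_s: 6.8
tool_pos: [0.4527, 0.3587, 0.1061]
tool_rot: [179.9, -0.0, 79.4]
force: [-0.6, 0.1, -0.3]
grip_width: 0.0426
grasp_force: 0.0
```

Request:
{"name": "arm_command", "arguments": {
  "series": [
    [[0,0,-15],0],
    [[0,0,-30],0],
    [[0,0,-45],0],
    [[0,0,-60],0],
    [[0,0,-70],0]
  ]
}}

```text
time_s: 7.3
tool_pos: [0.4524, 0.3597, 0.1781]
tool_rot: [179.9, -0.1, 79.5]
force: [-0.1, -0.1, -0.6]
grip_width: 0.0432
grasp_force: 0.0
```

```bash
python3 jaw.py; cat >> h.py <<'E'
def circ(Q):
    Q=Q[:,:2]
    for _ in range(8):
        A=np.c_[2*Q,np.ones(len(Q))]
        s=np.linalg.lstsq(A,(Q**2).sum(1),rcond=None)[0]; r=np.sqrt(s[2]+s[0]**2+s[1]**2)
        e=np.hypot(*(Q-s[:2]).T)-r; Q=Q[abs(e)<max(0.006,1.5*np.median(abs(e)))]
    return s[:2].round(4),r.round(4),len(Q)
def rim(c0,h,R0,cams=('top','side')):
    for n in cams:
        im,d,K,D,T=shot(n); Q=cloud(d,K,D,T).reshape(-1,3)
        m=(abs(Q[:,2]-h)<.006)&(abs(np.hypot(*(Q[:,:2]-np.array(c0)).T)-R0+.0035)<.02)
        print(n,circ(Q[m]) if m.sum()>20 else m.sum(),np.median(Q[m][:,2]).round(4))
E
python3 - <<'E'
from h import *
rim((.5445,.2645),.07,.077)
im,d,K,D,T=shot('top'); Q=cloud(d,K,D,T).reshape(-1,3)
s=Q[(Q[:,2]>.08)&(Q[:,2]<.14)&(abs(Q[:,0]-.7)<.1)&(abs(Q[:,1]-.17)<.05)]; print('saline',s.min(0).round(3),s.max(0).round(3))
plan((.6138,.289,.15,109.5,8),(.6138,.289,.058,109.5,7))
E
```

```text
top jaw top y [0.0952 0.1056 0.1405 0.1526 0.1566]
side jaw top y [0.0936 0.1118 0.1372 0.1529 0.159 ]
top (array([0.5454, 0.2654]), np.float64(0.0738), 414) 0.0685
side (array([0.5442, 0.2638]), np.float64(0.0733), 408) 0.0682
saline [0.675 0.144 0.08 ] [0.726 0.197 0.125]
[ [[-4.9, 21.6, 3.1],-0.066], [[-9.8, 43.1, 6.3],-0.131], [[-14.6, 64.7, 9.4],-0.197], [[-19.5, 86.2, 12.5],-0.262], [[-24.4, 107.8, 15.6],-0.328] ]
[ [[-11.6, 18.8, 3.1],-0.066], [[-23.1, 37.7, 6.3],-0.131], [[-34.7, 56.5, 9.4],-0.197], [[-34.7, 56.5, 22.5],-0.197], [[-34.7, 56.5, 35.7],-0.197] ]
[ [[0.0, -0.0, 13.1],-0.000], [[0.0, -0.0, 26.3],-0.000], [[0.0, -0.0, 39.4],-0.000], [[0.0, -0.0, 52.6],-0.000], [[0.0, -0.0, 65.7],-0.000] ]
```

Request:
{"name": "arm_command", "arguments": {
  "series": [
    [[-5,22,3],-0.066],
    [[-10,43,6],-0.131],
    [[-15,65,9],-0.197],
    [[-20,86,12],-0.262],
    [[-24,108,16],-0.328]
  ]
}}

```text
time_s: 8.05
tool_pos: [0.5537, 0.3151, 0.1583]
tool_rot: [-179.9, 0.0, 98.4]
force: [-0.0, 0.8, -0.1]
grip_width: 0.0439
grasp_force: 0.0
```

Request:
{"name": "arm_command", "arguments": {
  "series": [
    [[-12,19,3],-0.066],
    [[-23,38,6],-0.131],
    [[-35,57,9],-0.197],
    [[-35,57,22],-0.197],
    [[-35,57,36],-0.197]
  ]
}}

```text
time_s: 8.55
tool_pos: [0.6145, 0.2889, 0.1218]
tool_rot: [-179.9, -0.0, 109.4]
force: [0.5, 0.1, -0.6]
grip_width: 0.0435
grasp_force: 0.0
```

Request:
{"name": "arm_command", "arguments": {
  "series": [
    [[0,0,15],0],
    [[0,0,30],0],
    [[0,0,45],0],
    [[0,0,58],0],
    [[0,0,66],0]
  ]
}}

```text
time_s: 9.05
tool_pos: [0.614, 0.2892, 0.0558]
tool_rot: [-179.9, 0.0, 109.6]
force: [-0.2, -0.1, 0.3]
grip_width: 0.0435
grasp_force: 0.0
```

Request:
{"name": "arm_command", "arguments": {
  "series": [
    [[0,0,0],0],
    [[0,0,0],0],
    [[0,0,0],0],
    [[0,0,0],0],
    [[0,0,0],0]
  ],
  "grip": 1,
  "grip_force": 55
}}

```text
time_s: 9.55
tool_pos: [0.6153, 0.2894, 0.0582]
tool_rot: [179.9, -0.0, 109.5]
force: [0.1, -0.6, -0.1]
grip_width: 0.0112
grasp_force: 0.0
```

Request:
{"name": "arm_command", "arguments": {
  "series": [
    [[0,0,-4],0],
    [[0,0,-10],0],
    [[0,0,-20],0],
    [[0,0,-40],0],
    [[0,0,-60],0]
  ]
}}

```text
time_s: 10.05
tool_pos: [0.6139, 0.29, 0.1172]
tool_rot: [-179.9, -0.0, 109.6]
force: [-0.2, -0.6, -2.0]
grip_width: 0.0064
grasp_force: 55.1
```

```bash
python3 - <<'E'
from h import *
print(toolT()[:3,3].round(4))
rim((.5445,.2645),.13,.077)
im,d,K,D,T=shot('wrist','w3.png');im,d,K,D,T=shot('side','s3.png')
C=cloud(d,K,D,T)
cv2.imwrite('pics/m3.png',np.hstack([cv2.resize(im[60:270,120:400],(400,300)),cv2.resize(cv2.imread('pics/w3.png'),(400,300))]))
E
```

```text
[0.6139 0.29   0.1172]
top (array([0.5467, 0.2581]), np.float64(0.0734), 227) 0.1277
side (array([0.547 , 0.2573]), np.float64(0.0734), 452) 0.1305
```

View pics/m3.png

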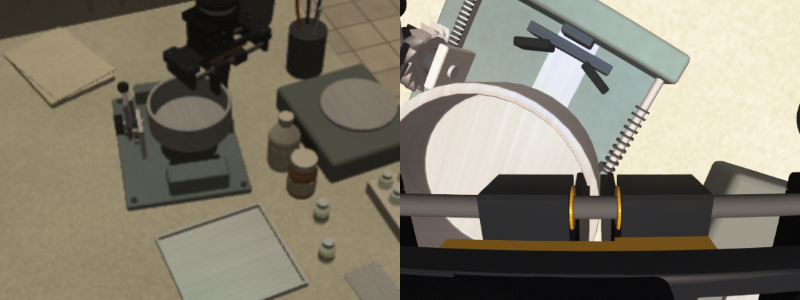

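Wrist/side view: the bowl hangs level by its rim, and its circle fits at (0.547, 0.2575). Next I'll carry it to the tray.

```bash
python3 - <<'E'
from h import *
plan((.6139,.29,.132,109.5,2),(.5905,.0175,.132,109.5,10),(.5905,.0175,.060,109.5,5),(.5905,.0175,.050,109.5,3))
E
```

```text
[ [[0.7, -0.3, -7.4],0.000], [[1.3, -0.5, -14.8],0.001], [[-23.6, -11.8, -14.8],0.001], [[-48.5, -23.1, -14.8],0.001], [[-73.4, -34.5, -14.8],0.001] ]
[ [[-24.9, -11.3, -0.0],-0.000], [[-49.8, -22.6, -0.0],-0.000], [[-74.7, -33.9, -0.0],-0.000], [[-99.6, -45.2, -0.0],-0.000], [[-124.5, -56.5, -0.0],-0.000] ]
[ [[-24.9, -11.3, -0.0],-0.000], [[-49.8, -22.6, -0.0],-0.000], [[-49.8, -22.6, 14.4],-0.000], [[-49.8, -22.6, 28.8],-0.000], [[-49.8, -22.6, 43.2],-0.000] ]
[ [[-0.0, -0.0, 14.4],-0.000], [[-0.0, -0.0, 28.8],-0.000], [[-0.0, -0.0, 32.1],-0.000], [[-0.0, -0.0, 35.5],-0.000], [[-0.0, -0.0, 38.8],-0.000] ]
```

Request:
{"name": "arm_command", "arguments": {
  "series": [
    [[1,0,-8],0],
    [[1,0,-15],0],
    [[-20,-10,-15],0],
    [[-45,-22,-15],0],
    [[-73,-34,-15],0]
  ]
}}

```text
time_s: 10.75
tool_pos: [0.6068, 0.2091, 0.1325]
tool_rot: [-180.0, -0.0, 109.6]
force: [-0.4, -0.6, -3.1]
grip_width: 0.0067
grasp_force: 55.1
```

Request:
{"name": "arm_command", "arguments": {
  "series": [
    [[-25,-11,0],0],
    [[-50,-23,0],0],
    [[-75,-34,0],0],
    [[-100,-45,0],0],
    [[-125,-57,0],0]
  ]
}}

```text
time_s: 11.25
tool_pos: [0.5952, 0.0712, 0.1328]
tool_rot: [180.0, -0.0, 109.5]
force: [1.0, -0.0, -3.9]
grip_width: 0.0064
grasp_force: 55.1
```

Request:
{"name": "arm_command", "arguments": {
  "series": [
    [[-25,-11,0],0],
    [[-50,-23,0],0],
    [[-50,-23,10],0],
    [[-50,-23,25],0],
    [[-50,-23,43],0]
  ]
}}

```text
time_s: 11.75
tool_pos: [0.5907, 0.019, 0.0889]
tool_rot: [179.9, -0.1, 109.6]
force: [0.3, 0.4, -3.3]
grip_width: 0.0065
grasp_force: 55.1
```

Request:
{"name": "arm_command", "arguments": {
  "series": [
    [[0,0,12],0],
    [[0,0,22],0],
    [[0,0,30],0],
    [[0,0,34],0],
    [[0,0,37],0]
  ]
}}

```text
time_s: 12.25
tool_pos: [0.5906, 0.0176, 0.0524]
tool_rot: [180.0, 0.0, 109.5]
force: [0.7, 0.4, -2.8]
grip_width: 0.0065
grasp_force: 55.1
```

```bash
python3 - <<'E'
from h import *
o=env.get_obs();print(o['tool_pos'],o['force']); rim((.5235,-.015),.062,.077)
E
```

```text
[0.59062322 0.01760857 0.05239866] [ 0.65309574  0.40451447 -2.76315897]
top (array([ 0.5228, -0.012 ]), np.float64(0.0727), 189) 0.0618
side (array([ 0.5209, -0.0146]), np.float64(0.0732), 492) 0.0619
```

Request:
{"name": "arm_command", "arguments": {
  "series": [
    [[0,0,2],0],
    [[0,0,4],0],
    [[0,0,4],0],
    [[0,0,4],0],
    [[0,0,4],0]
  ]
}}

```text
time_s: 12.85
tool_pos: [0.5907, 0.0175, 0.0488]
tool_rot: [180.0, 0.0, 109.5]
force: [1.1, 0.3, -1.5]
grip_width: 0.0066
grasp_force: 55.1
```

Request:
{"name": "arm_command", "arguments": {
  "series": [
    [[0,0,0],0],
    [[0,0,0],0],
    [[0,0,0],0],
    [[0,0,0],0],
    [[0,0,0],0]
  ],
  "grip": 0
}}

```text
time_s: 13.35
tool_pos: [0.5905, 0.0174, 0.0487]
tool_rot: [180.0, 0.0, 109.5]
force: [-0.2, 0.6, -0.4]
grip_width: 0.038
grasp_force: 0.0
```

Request:
{"name": "arm_command", "arguments": {
  "series": [
    [[0,0,-10],0],
    [[0,0,-30],0],
    [[0,0,-50],0],
    [[0,0,-75],0],
    [[0,0,-100],0]
  ]
}}

```text
time_s: 13.85
tool_pos: [0.5904, 0.0174, 0.1502]
tool_rot: [180.0, 0.0, 109.5]
force: [0.5, -0.1, 0.2]
grip_width: 0.0433
grasp_force: 0.0
```

```bash
python3 - <<'E'
from h import *
rim((.5225,-.013),.062,.077); rim((.3955,-.389),.064,.064)
plan((.469,-.389,.15,90,11),(.469,-.389,.075,90,4),(.469,-.389,.062,90,5))
E
```

```text
top (array([ 0.5233, -0.0122]), np.float64(0.0727), 146) 0.0594
side (array([ 0.5216, -0.014 ]), np.float64(0.0733), 516) 0.0591
top (array([ 0.3958, -0.3884]), np.float64(0.0606), 357) 0.0629
side (array([ 0.3955, -0.3899]), np.float64(0.0604), 582) 0.0632
[ [[-31.1, -22.8, -0.0],0.031], [[-62.2, -45.6, -0.1],0.062], [[-93.4, -68.4, -0.1],0.093], [[-124.5, -91.2, -0.2],0.124], [[-155.6, -114.0, -0.2],0.155] ]
[ [[-34.3, -17.7, -0.0],0.031], [[-68.5, -35.4, -0.1],0.062], [[-102.8, -53.2, -0.1],0.093], [[-137.1, -70.9, -0.2],0.124], [[-171.3, -88.6, -0.2],0.155] ]
[ [[-36.6, -12.2, -0.0],0.031], [[-36.6, -12.2, 18.7],0.031], [[-36.6, -12.2, 37.5],0.031], [[-36.6, -12.2, 56.2],0.031], [[-36.6, -12.2, 75.0],0.031] ]
[ [[0.0, -0.0, 2.6],-0.000], [[0.0, -0.0, 5.2],-0.000], [[0.0, -0.0, 7.8],-0.000], [[0.0, -0.0, 10.4],-0.000], [[0.0, -0.0, 13.0],-0.000] ]
```

Request:
{"name": "arm_command", "arguments": {
  "series": [
    [[-31,-23,0],0.031],
    [[-62,-46,0],0.062],
    [[-93,-68,0],0.093],
    [[-125,-91,0],0.124],
    [[-156,-114,0],0.155]
  ]
}}

```text
time_s: 14.55
tool_pos: [0.5337, -0.1689, 0.1474]
tool_rot: [-179.9, -0.0, 100.6]
force: [0.1, -0.2, -0.7]
grip_width: 0.0434
grasp_force: 0.0
```

Request:
{"name": "arm_command", "arguments": {
  "series": [
    [[-34,-18,0],0.031],
    [[-69,-35,0],0.062],
    [[-103,-53,0],0.093],
    [[-137,-71,0],0.124],
    [[-171,-89,0],0.155]
  ]
}}

```text
time_s: 15.05
tool_pos: [0.478, -0.353, 0.1474]
tool_rot: [-179.9, -0.1, 91.7]
force: [1.0, -0.4, -0.3]
grip_width: 0.043
grasp_force: 0.0
```

Request:
{"name": "arm_command", "arguments": {
  "series": [
    [[-37,-25,0],0.031],
    [[-37,-25,12],0.031],
    [[-37,-25,30],0.031],
    [[-37,-25,50],0.031],
    [[-37,-25,70],0.031]
  ]
}}

```text
time_s: 15.55
tool_pos: [0.4547, -0.3893, 0.0766]
tool_rot: [-179.9, -0.1, 90.0]
force: [0.4, -0.6, -0.3]
grip_width: 0.0434
grasp_force: 0.0
```

Request:
{"name": "arm_command", "arguments": {
  "series": [
    [[0,0,6],0],
    [[0,0,12],0],
    [[0,0,16],0],
    [[0,0,18],0],
    [[0,0,18],0]
  ]
}}

```text
time_s: 16.05
tool_pos: [0.4557, -0.3901, 0.0609]
tool_rot: [180.0, 0.0, 90.0]
force: [0.2, -0.3, -0.2]
grip_width: 0.0439
grasp_force: 0.0
```

```bash
python3 - <<'E'
from h import *
print(toolT()[:3,3].round(4)); rim((.3955,-.389),.064,.064)
E
```

```text
[ 0.4557 -0.3901  0.0609]
top (array([ 0.3966, -0.3845]), np.float64(0.0576), 151) 0.0629
side (array([ 0.3958, -0.3894]), np.float64(0.0605), 278) 0.0636
```

Close and lift.

Request:
{"name": "arm_command", "arguments": {
  "series": [
    [[0,0,0],0],
    [[0,0,0],0],
    [[0,0,0],0],
    [[0,0,0],0],
    [[0,0,0],0]
  ],
  "grip": 1,
  "grip_force": 55
}}

```text
time_s: 16.65
tool_pos: [0.4556, -0.39, 0.0606]
tool_rot: [180.0, -0.0, 90.0]
force: [2.4, -1.0, -0.5]
grip_width: 0.0113
grasp_force: 0.9
```

Request:
{"name": "arm_command", "arguments": {
  "series": [
    [[0,0,0],0],
    [[0,0,0],0],
    [[0,0,-2],0],
    [[0,0,-6],0],
    [[0,0,-12],0]
  ]
}}

```text
time_s: 17.15
tool_pos: [0.4551, -0.3897, 0.0724]
tool_rot: [-179.9, -0.0, 90.0]
force: [-0.1, 0.6, -2.4]
grip_width: 0.0069
grasp_force: 53.9
```

Request:
{"name": "arm_command", "arguments": {
  "series": [
    [[0,0,-20],0],
    [[0,0,-40],0],
    [[0,0,-60],0],
    [[0,0,-80],0],
    [[0,0,-90],0]
  ]
}}

```text
time_s: 17.65
tool_pos: [0.4561, -0.3908, 0.1648]
tool_rot: [179.8, 0.1, 90.0]
force: [0.4, -0.5, -2.2]
grip_width: 0.007
grasp_force: 53.9
```

```bash
python3 - <<'E'
from h import *
p=toolT()[:3,3]; print(p.round(4)); rim((.3955,-.389),p[2]+.003,.064)
for n in('side','top'):
    im,d,K,D,T=shot(n); Q=cloud(d,K,D,T).reshape(-1,3); q=Q[(np.hypot(Q[:,0]-.395,Q[:,1]+.389)<.062)&(Q[:,2]>p[2]-.008)&(Q[:,2]<p[2]+.015)]
    A=np.c_[q[:,:2]-[.3955,-.389],np.ones(len(q))]; print(n,'slope',np.linalg.lstsq(A,q[:,2],rcond=None)[0].round(4))
E
```

```text
[ 0.4561 -0.3908  0.1648]
top (array([ 0.3952, -0.3904]), np.float64(0.0608), 168) 0.1659
side (array([ 0.395, -0.392]), np.float64(0.0606), 602) 0.1672
side slope [ 0.0256 -0.0119  0.1655]
top slope [0.0229 0.0036 0.1632]
```

```bash
python3 - <<'E'
from h import *
plan((.5835,-.0125,.163,90,10),(.5835,-.0125,.10,90,5),(.5835,-.0125,.085,90,5))
E
```

```text
[ [[37.7, 12.8, -0.1],-0.000], [[75.4, 25.7, -0.2],-0.000], [[113.2, 38.5, -0.3],-0.000], [[150.9, 51.3, -0.4],-0.000], [[188.6, 64.1, -0.5],-0.000] ]
[ [[37.7, 12.8, -0.1],-0.000], [[75.4, 25.7, -0.2],-0.000], [[113.2, 38.5, -0.3],-0.000], [[150.9, 51.3, -0.4],-0.000], [[188.6, 64.1, -0.5],-0.000] ]
[ [[0.0, -0.0, 12.6],-0.000], [[0.0, -0.0, 25.2],-0.000], [[0.0, -0.0, 37.8],-0.000], [[0.0, -0.0, 50.4],-0.000], [[0.0, -0.0, 63.0],-0.000] ]
[ [[0.0, -0.0, 3.0],-0.000], [[0.0, -0.0, 6.0],-0.000], [[0.0, -0.0, 9.0],-0.000], [[0.0, -0.0, 12.0],-0.000], [[0.0, -0.0, 15.0],-0.000] ]
```

Request:
{"name": "arm_command", "arguments": {
  "series": [
    [[20,7,0],0],
    [[55,19,0],0],
    [[95,32,0],0],
    [[140,48,0],0],
    [[188,64,0],0]
  ]
}}

```text
time_s: 18.35
tool_pos: [0.5188, -0.2011, 0.1612]
tool_rot: [-179.9, -0.0, 89.9]
force: [1.1, -0.4, -1.2]
grip_width: 0.0067
grasp_force: 53.9
```

Request:
{"name": "arm_command", "arguments": {
  "series": [
    [[45,16,0],0],
    [[90,31,0],0],
    [[130,44,0],0],
    [[165,56,0],0],
    [[190,64,0],0]
  ]
}}

```text
time_s: 18.85
tool_pos: [0.583, -0.0088, 0.1609]
tool_rot: [-179.9, -0.0, 90.2]
force: [0.4, 0.6, -1.5]
grip_width: 0.0068
grasp_force: 53.9
```

Request:
{"name": "arm_command", "arguments": {
  "series": [
    [[0,0,10],0],
    [[0,0,20],0],
    [[0,0,26],0],
    [[0,0,28],0],
    [[0,0,28],0]
  ]
}}

```text
time_s: 19.35
tool_pos: [0.5828, -0.0138, 0.134]
tool_rot: [-179.9, 0.0, 89.9]
force: [0.0, -0.4, -1.9]
grip_width: 0.0071
grasp_force: 53.9
```

```bash
python3 - <<'E'
from h import *
p=toolT()[:3,3]; print(p.round(4)); rim((.5225,-.0125),p[2]+.003,.064); rim((.5225,-.013),.060,.077)
E
```

```text
[ 0.5828 -0.0138  0.134 ]
top (array([ 0.5181, -0.0517]), np.float64(0.0243), 44) 0.1356
side (array([ 0.521 , -0.0158]), np.float64(0.0605), 416) 0.1353
top (array([ 0.5238, -0.0107]), np.float64(0.0741), 100) 0.0587
side (array([ 0.5215, -0.0142]), np.float64(0.0734), 378) 0.0588
```

Request:
{"name": "arm_command", "arguments": {
  "series": [
    [[1,0,10],0],
    [[1,0,20],0],
    [[1,0,30],0],
    [[1,0,40],0],
    [[1,0,47],0]
  ]
}}

```text
time_s: 20.05
tool_pos: [0.5826, -0.0115, 0.086]
tool_rot: [-179.9, 0.0, 90.0]
force: [-0.5, 0.2, -1.5]
grip_width: 0.0072
grasp_force: 53.9
```

Request:
{"name": "arm_command", "arguments": {
  "series": [
    [[0,0,4],0],
    [[0,0,8],0],
    [[0,0,11],0],
    [[0,0,13],0],
    [[0,0,14],0]
  ]
}}

```text
time_s: 20.55
tool_pos: [0.5834, -0.0115, 0.0736]
tool_rot: [180.0, -0.0, 90.0]
force: [0.2, 0.4, -2.0]
grip_width: 0.007
grasp_force: 53.9
```

```bash
python3 - <<'E'
from h import *
o=env.get_obs();p=o['tool_pos']; print(p.round(4),o['force']); rim((.5225,-.0125),p[2]+.003,.064,['side']); rim((.5225,-.013),.060,.077,['side'])
E
```

```text
[ 0.5834 -0.0115  0.0736] [ 0.18220278  0.36388278 -2.01441572]
side (array([ 0.5212, -0.0139]), np.float64(0.0605), 365) 0.0746
side (array([ 0.5188, -0.02  ]), np.float64(0.069), 361) 0.0591
```

Request:
{"name": "arm_command", "arguments": {
  "series": [
    [[0,0,1],0],
    [[0,0,2],0],
    [[0,0,2],0],
    [[0,0,2],0],
    [[0,0,2],0]
  ]
}}

```text
time_s: 21.15
tool_pos: [0.5834, -0.0115, 0.0717]
tool_rot: [180.0, -0.0, 90.0]
force: [0.1, 0.2, -1.8]
grip_width: 0.0075
grasp_force: 53.8
```

Request:
{"name": "arm_command", "arguments": {
  "series": [
    [[0,0,0],0],
    [[0,0,0],0],
    [[0,0,0],0],
    [[0,0,0],0],
    [[0,0,0],0]
  ],
  "grip": 0
}}

```text
time_s: 21.65
tool_pos: [0.5833, -0.0115, 0.0716]
tool_rot: [180.0, -0.0, 90.0]
force: [-0.6, -0.3, 0.7]
grip_width: 0.0381
grasp_force: 0.0
```

Request:
{"name": "arm_command", "arguments": {
  "series": [
    [[0,0,-8],0],
    [[0,0,-25],0],
    [[0,0,-45],0],
    [[0,0,-65],0],
    [[0,0,-85],0]
  ]
}}

```text
time_s: 22.15
tool_pos: [0.5834, -0.0116, 0.1581]
tool_rot: [180.0, -0.0, 90.0]
force: [0.3, 0.2, -0.2]
grip_width: 0.0435
grasp_force: 0.0
```

```bash
python3 - <<'E'
from h import *
rim((.5225,-.0125),.074,.064); rim((.450,-.2315),.072,.051)
plan((.4975,-.2315,.155,90,6),(.4975,-.2315,.085,90,4),(.4975,-.2315,.0689,90,5))
E
```

```text
top 15 0.0724
side (array([ 0.5212, -0.0139]), np.float64(0.0604), 497) 0.0727
top (array([ 0.4505, -0.2307]), np.float64(0.0479), 287) 0.0706
side (array([ 0.4495, -0.2321]), np.float64(0.0472), 542) 0.0712
[ [[-36.7, -14.3, 0.3],0.000], [[-73.3, -28.7, 0.7],0.000], [[-110.0, -43.0, 1.0],0.000], [[-146.7, -57.3, 1.3],0.000], [[-183.3, -71.7, 1.7],0.000] ]
[ [[-36.7, -14.3, 0.3],0.000], [[-36.7, -14.3, 17.8],0.000], [[-36.7, -14.3, 35.3],0.000], [[-36.7, -14.3, 52.8],0.000], [[-36.7, -14.3, 70.3],0.000] ]
[ [[0.0, -0.0, 3.2],-0.000], [[0.0, -0.0, 6.4],-0.000], [[0.0, -0.0, 9.7],-0.000], [[0.0, -0.0, 12.9],-0.000], [[0.0, -0.0, 16.1],-0.000] ]
```

Request:
{"name": "arm_command", "arguments": {
  "series": [
    [[-37,-14,0],0],
    [[-73,-29,0],0],
    [[-110,-43,0],0],
    [[-147,-57,0],0],
    [[-183,-72,0],0]
  ]
}}

```text
time_s: 22.85
tool_pos: [0.5098, -0.1957, 0.1554]
tool_rot: [-179.9, -0.0, 90.0]
force: [0.7, -0.3, -0.4]
grip_width: 0.0433
grasp_force: 0.0
```

Request:
{"name": "arm_command", "arguments": {
  "series": [
    [[-37,-14,0],0],
    [[-37,-14,12],0],
    [[-37,-14,30],0],
    [[-37,-14,50],0],
    [[-37,-14,70],0]
  ]
}}

```text
time_s: 23.35
tool_pos: [0.4967, -0.2306, 0.0846]
tool_rot: [-179.9, -0.0, 90.0]
force: [-0.1, 0.0, -0.1]
grip_width: 0.0436
grasp_force: 0.0
```

Request:
{"name": "arm_command", "arguments": {
  "series": [
    [[0,0,6],0],
    [[0,0,12],0],
    [[0,0,16],0],
    [[0,0,19],0],
    [[0,0,19],0]
  ]
}}

```text
time_s: 23.85
tool_pos: [0.4975, -0.2315, 0.0677]
tool_rot: [180.0, -0.0, 90.0]
force: [-0.8, -0.7, 0.1]
grip_width: 0.0436
grasp_force: 0.0
```

Request:
{"name": "arm_command", "arguments": {
  "series": [
    [[0,0,0],0],
    [[0,0,0],0],
    [[0,0,0],0],
    [[0,0,0],0],
    [[0,0,0],0]
  ],
  "grip": 1
}}

```text
time_s: 24.35
tool_pos: [0.4974, -0.2315, 0.0677]
tool_rot: [180.0, -0.0, 90.0]
force: [-0.2, -0.4, 0.8]
grip_width: 0.012
grasp_force: 0.2
```

Request:
{"name": "arm_command", "arguments": {
  "series": [
    [[0,0,0],0],
    [[0,0,0],0],
    [[0,0,0],0],
    [[0,0,-4],0],
    [[0,0,-10],0]
  ]
}}

```text
time_s: 24.85
tool_pos: [0.4966, -0.2313, 0.0772]
tool_rot: [-179.9, -0.0, 90.0]
force: [0.4, -0.7, -1.7]
grip_width: 0.0075
grasp_force: 53.8
```

Request:
{"name": "arm_command", "arguments": {
  "series": [
    [[0,0,-20],0],
    [[0,0,-45],0],
    [[0,0,-70],0],
    [[0,0,-88],0],
    [[0,0,-95],0]
  ]
}}

```text
time_s: 25.35
tool_pos: [0.4982, -0.2321, 0.1748]
tool_rot: [179.8, 0.0, 90.0]
force: [0.7, -0.8, -1.9]
grip_width: 0.0071
grasp_force: 53.8
```

```bash
python3 - <<'E'
from h import *
p=toolT()[:3,3]; print(p.round(4)); rim((.45,-.2315),p[2]+.003,.051)
im,d,K,D,T=shot('side'); Q=cloud(d,K,D,T).reshape(-1,3); q=Q[(np.hypot(Q[:,0]-.45,Q[:,1]+.2315)<.052)&(Q[:,2]>p[2]-.008)&(Q[:,2]<p[2]+.015)]
A=np.c_[q[:,:2]-[.45,-.2315],np.ones(len(q))]; print('slope',np.linalg.lstsq(A,q[:,2],rcond=None)[0].round(4))
o=np.array([.47+.0,0]); plan((.5695,-.013,p[2],90,5),(.5695,-.013,.155,90,5))
E
```

```text
[ 0.4982 -0.2321  0.1748]
top (array([ 0.4503, -0.231 ]), np.float64(0.0474), 124) 0.1771
side (array([ 0.4493, -0.2334]), np.float64(0.0475), 424) 0.1776
slope [0.0256 0.0266 0.1761]
[ [[43.7, 14.5, -0.5],-0.000], [[87.4, 28.9, -1.0],-0.000], [[131.0, 43.4, -1.5],-0.000], [[174.7, 57.9, -2.0],-0.000], [[218.4, 72.4, -2.5],-0.000] ]
[ [[0.0, -0.0, 4.0],-0.000], [[0.0, -0.0, 7.9],-0.000], [[0.0, -0.0, 11.9],-0.000], [[0.0, -0.0, 15.9],-0.000], [[0.0, -0.0, 19.8],-0.000] ]
```

Request:
{"name": "arm_command", "arguments": {
  "series": [
    [[20,7,0],0],
    [[55,18,0],0],
    [[95,31,0],0],
    [[135,44,0],0],
    [[170,56,0],0]
  ]
}}

```text
time_s: 26.0
tool_pos: [0.5527, -0.0591, 0.1709]
tool_rot: [-179.9, -0.0, 90.1]
force: [0.4, 0.1, -2.0]
grip_width: 0.0066
grasp_force: 53.8
```

Request:
{"name": "arm_command", "arguments": {
  "series": [
    [[25,8,0],0],
    [[40,13,0],0],
    [[50,16,8],0],
    [[50,16,16],0],
    [[50,16,20],0]
  ]
}}

```text
time_s: 26.5
tool_pos: [0.568, -0.0133, 0.1508]
tool_rot: [-179.8, 0.1, 89.9]
force: [0.1, 0.0, -1.9]
grip_width: 0.0075
grasp_force: 53.8
```

```bash
python3 - <<'E'
from h import *
p=toolT()[:3,3]; print(p.round(4)); rim((.5215,-.0139),p[2]+.003,.051); rim((.5212,-.0139),.0735,.064)
E
```

```text
[ 0.568  -0.0133  0.1508]
top 0 nan
side (array([ 0.5193, -0.0156]), np.float64(0.048), 340) 0.1531
top 0 nan
side (array([ 0.5213, -0.0142]), np.float64(0.0603), 331) 0.0729
  return _methods._mean(a, axis=axis, dtype=dtype,
  ret = ret.dtype.type(ret / rcount)
```

Request:
{"name": "arm_command", "arguments": {
  "series": [
    [[1,1,0],0],
    [[1,2,8],0],
    [[1,2,20],0],
    [[1,2,32],0],
    [[1,2,44],0]
  ]
}}

```text
time_s: 27.2
tool_pos: [0.5708, -0.0105, 0.107]
tool_rot: [-179.9, 0.0, 90.0]
force: [-0.4, 0.1, -1.9]
grip_width: 0.0071
grasp_force: 53.8
```

Request:
{"name": "arm_command", "arguments": {
  "series": [
    [[0,0,8],0],
    [[0,0,13],0],
    [[0,0,17],0],
    [[0,0,20],0],
    [[0,0,21],0]
  ]
}}

```text
time_s: 27.7
tool_pos: [0.5714, -0.0105, 0.0875]
tool_rot: [180.0, -0.0, 90.0]
force: [-0.2, -0.1, -2.0]
grip_width: 0.0071
grasp_force: 53.8
```

```bash
python3 - <<'E'
from h import *
o=env.get_obs();p=o['tool_pos']; print(p.round(4),o['force']); rim((.5225,-.0125),p[2]+.003,.051,['side'])
E
```

```text
[ 0.5714 -0.0105  0.0875] [-0.19972393 -0.12176035 -2.03537231]
side (array([ 0.5227, -0.0126]), np.float64(0.0479), 318) 0.0897
```

Request:
{"name": "arm_command", "arguments": {
  "series": [
    [[0,0,2],0],
    [[0,0,3],0],
    [[0,0,4],0],
    [[0,0,4],0],
    [[0,0,4],0]
  ]
}}

```text
time_s: 28.25
tool_pos: [0.5716, -0.0105, 0.0839]
tool_rot: [180.0, -0.0, 90.0]
force: [0.9, -0.0, -0.2]
grip_width: 0.0072
grasp_force: 53.8
```

Request:
{"name": "arm_command", "arguments": {
  "series": [
    [[0,0,0],0],
    [[0,0,0],0],
    [[0,0,0],0],
    [[0,0,0],0],
    [[0,0,0],0]
  ],
  "grip": 0
}}

```text
time_s: 28.75
tool_pos: [0.5713, -0.0105, 0.0836]
tool_rot: [-180.0, -0.0, 90.0]
force: [0.6, 1.1, 0.3]
grip_width: 0.0384
grasp_force: 0.0
```

Request:
{"name": "arm_command", "arguments": {
  "series": [
    [[0,0,-8],0],
    [[0,0,-25],0],
    [[0,0,-45],0],
    [[0,0,-65],0],
    [[0,0,-80],0]
  ]
}}

```text
time_s: 29.25
tool_pos: [0.5718, -0.0106, 0.1655]
tool_rot: [179.9, -0.0, 90.0]
force: [1.0, 0.3, -0.3]
grip_width: 0.0435
grasp_force: 0.0
```

```bash
python3 - <<'E'
from h import *
rim((.5225,-.0125),.088,.051,['side']); rim((.6137,-.237),.080,.038); rim((.575,-.408),.088,.025)
plan((.6137,-.237,.16,90,6),(.6137,-.237,.105,90,4),(.6137,-.237,.077,90,5))
E
```

```text
side (array([ 0.5224, -0.0128]), np.float64(0.0475), 394) 0.0867
top (array([ 0.6141, -0.2361]), np.float64(0.0349), 204) 0.0788
side (array([ 0.6132, -0.238 ]), np.float64(0.0346), 400) 0.0793
top (array([ 0.5441, -0.4293]), np.float64(0.0199), 56) 0.0874
side (array([ 0.5442, -0.4311]), np.float64(0.0184), 137) 0.0876
[ [[-37.8, 7.2, 0.5],0.000], [[-75.5, 14.3, 0.9],0.000], [[-113.3, 21.5, 1.4],0.000], [[-151.1, 28.6, 1.9],0.000], [[-188.8, 35.8, 2.3],0.000] ]
[ [[-37.8, 7.2, 0.5],0.000], [[-37.8, 7.2, 14.2],0.000], [[-37.8, 7.2, 28.0],0.000], [[-37.8, 7.2, 41.7],0.000], [[-37.8, 7.2, 55.5],0.000] ]
[ [[0.0, -0.0, 5.6],-0.000], [[0.0, -0.0, 11.2],-0.000], [[0.0, -0.0, 16.8],-0.000], [[0.0, -0.0, 22.4],-0.000], [[0.0, -0.0, 28.0],-0.000] ]
```

Request:
{"name": "arm_command", "arguments": {
  "series": [
    [[-38,7,0],0],
    [[-76,14,0],0],
    [[-113,21,0],0],
    [[-151,29,0],0],
    [[-189,36,0],0]
  ],
  "grip": -1
}}

```text
time_s: 30.0
tool_pos: [0.6068, -0.2006, 0.162]
tool_rot: [-179.9, -0.0, 90.0]
force: [1.0, -0.5, -0.7]
grip_width: 0.076
grasp_force: 0.0
```

Request:
{"name": "arm_command", "arguments": {
  "series": [
    [[-38,7,0],0],
    [[-38,7,10],0],
    [[-38,7,25],0],
    [[-38,7,40],0],
    [[-38,7,52],0]
  ]
}}

```text
time_s: 30.5
tool_pos: [0.6137, -0.2349, 0.1088]
tool_rot: [-179.8, -0.1, 90.2]
force: [0.4, -0.1, -0.6]
grip_width: 0.087
grasp_force: 0.0
```

```bash
python3 - <<'E'
from h import *
o=env.get_obs(); print(o['tool_pos'].round(4),o['grip_width'])
im,d,K,D,T=shot('wrist','w5.png'); im,d,K,D,T=shot('side','s5.png')
cv2.imwrite('pics/m5.png',np.hstack([cv2.resize(im,(400,300)),cv2.resize(cv2.imread('pics/w5.png'),(400,300))]))
rim((.6137,-.237),.080,.038);rim((.544,-.43),.088,.025)
E
```

```text
[ 0.6137 -0.2349  0.1088] 0.08702580434314186
top (array([ 0.6144, -0.2334]), np.float64(0.0329), 73) 0.079
side (array([ 0.6137, -0.238 ]), np.float64(0.0347), 275) 0.0793
top (array([ 0.5415, -0.4318]), np.float64(0.0222), 136) 0.0869
side (array([ 0.5405, -0.4338]), np.float64(0.0218), 340) 0.0875
```

View pics/m5.png

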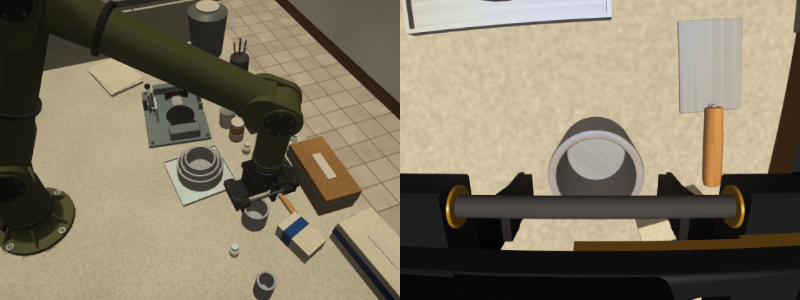

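The wrist view shows c at (597,160), centred between the open fingers. The side view shows the a and b stack in the bowl, and d knocked to (0.541, -0.432). I'll take c now.

Request:
{"name": "arm_command", "arguments": {
  "series": [
    [[0,0,8],0],
    [[0,0,16],0],
    [[0,0,24],0],
    [[0,0,30],0],
    [[0,0,31],0]
  ]
}}

```text
time_s: 31.3
tool_pos: [0.6135, -0.2372, 0.0791]
tool_rot: [-179.9, -0.0, 90.0]
force: [0.1, -0.3, 0.1]
grip_width: 0.0866
grasp_force: 0.0
```

Request:
{"name": "arm_command", "arguments": {
  "series": [
    [[0,0,0],0],
    [[0,0,0],0],
    [[0,0,0],0],
    [[0,0,0],0],
    [[0,0,0],0]
  ],
  "grip": 1,
  "grip_force": 45
}}

```text
time_s: 31.8
tool_pos: [0.6145, -0.2376, 0.0809]
tool_rot: [180.0, 0.0, 90.0]
force: [0.2, -0.3, 0.4]
grip_width: 0.075
grasp_force: 45.0
```

Request:
{"name": "arm_command", "arguments": {
  "series": [
    [[0,0,0],0],
    [[0,0,0],0],
    [[0,0,0],0],
    [[0,0,-4],0],
    [[0,0,-10],0]
  ]
}}

```text
time_s: 32.3
tool_pos: [0.6137, -0.2371, 0.0901]
tool_rot: [-179.9, -0.0, 90.0]
force: [1.3, -0.2, -1.5]
grip_width: 0.0755
grasp_force: 45.0
```

Request:
{"name": "arm_command", "arguments": {
  "series": [
    [[0,0,-20],0],
    [[0,0,-45],0],
    [[0,0,-70],0],
    [[0,0,-95],0],
    [[0,0,-105],0]
  ]
}}

```text
time_s: 32.8
tool_pos: [0.6154, -0.2381, 0.1987]
tool_rot: [179.8, 0.1, 90.0]
force: [0.5, 0.1, -0.7]
grip_width: 0.0754
grasp_force: 45.0
```

```bash
python3 - <<'E'
from h import *
p=toolT()[:3,3]; print(p.round(4)); rim((.6137,-.237),p[2]+.002,.038)
im,d,K,D,T=shot('side'); Q=cloud(d,K,D,T).reshape(-1,3); q=Q[(np.hypot(Q[:,0]-.6137,Q[:,1]+.237)<.036)&(Q[:,2]>p[2]-.004)&(Q[:,2]<p[2]+.009)]
A=np.c_[q[:,:2]-[.6137,-.237],np.ones(len(q))]; print('slope',len(q),np.linalg.lstsq(A,q[:,2],rcond=None)[0].round(4))
E
```

```text
[ 0.6154 -0.2381  0.1987]
top (array([ 0.6159, -0.2353]), np.float64(0.0339), 76) 0.1976
side (array([ 0.6144, -0.2375]), np.float64(0.0361), 240) 0.1979
slope 104 [ 0.0116 -0.0022  0.1963]
```

Request:
{"name": "arm_command", "arguments": {
  "series": [
    [[20,-8,0],0],
    [[55,-23,0],0],
    [[95,-39,0],0],
    [[135,-55,0],0],
    [[170,-70,0],0]
  ]
}}

```text
time_s: 33.45
tool_pos: [0.5423, -0.065, 0.1935]
tool_rot: [-179.8, -0.0, 90.1]
force: [1.1, 0.9, -1.1]
grip_width: 0.0748
grasp_force: 45.0
```

Request:
{"name": "arm_command", "arguments": {
  "series": [
    [[25,-10,0],0],
    [[45,-18,0],0],
    [[55,-22,5],0],
    [[55,-22,12],0],
    [[55,-22,12],0]
  ]
}}

```text
time_s: 33.95
tool_pos: [0.5213, -0.0137, 0.1815]
tool_rot: [-179.8, 0.1, 89.9]
force: [0.0, -0.2, -1.3]
grip_width: 0.0752
grasp_force: 45.0
```

```bash
python3 - <<'E'
from h import *
p=toolT()[:3,3]; print(p.round(4)); rim((.5224,-.0128),p[2],.038,['side']); rim((.5224,-.0128),.0872,.051,['side'])
E
```

```text
[ 0.5213 -0.0137  0.1815]
side (array([ 0.5203, -0.0154]), np.float64(0.0346), 269) 0.1798
side (array([ 0.5224, -0.013 ]), np.float64(0.0475), 270) 0.087
```

Request:
{"name": "arm_command", "arguments": {
  "series": [
    [[1,1,0],0],
    [[2,1,8],0],
    [[2,1,20],0],
    [[2,1,33],0],
    [[2,1,46],0]
  ]
}}

```text
time_s: 34.55
tool_pos: [0.5228, -0.0106, 0.136]
tool_rot: [-179.9, 0.0, 90.0]
force: [-0.2, 0.2, -1.6]
grip_width: 0.0749
grasp_force: 45.0
```

Request:
{"name": "arm_command", "arguments": {
  "series": [
    [[0,0,10],0],
    [[0,0,18],0],
    [[0,0,24],0],
    [[0,0,28],0],
    [[0,0,30],0]
  ]
}}

```text
time_s: 35.05
tool_pos: [0.5233, -0.0105, 0.1073]
tool_rot: [180.0, -0.0, 90.0]
force: [0.3, -0.1, -0.9]
grip_width: 0.0752
grasp_force: 45.0
```

```bash
python3 - <<'E'
from h import *
o=env.get_obs();p=o['tool_pos']; print(p.round(4),o['force']); rim((.5225,-.0125),p[2],.038,['side'])
E
```

```text
[ 0.5233 -0.0105  0.1073] [ 0.26379847 -0.07384424 -0.89157905]
side (array([ 0.5225, -0.0124]), np.float64(0.0342), 196) 0.1059
```

Request:
{"name": "arm_command", "arguments": {
  "series": [
    [[0,0,2],0],
    [[0,0,4],0],
    [[0,0,4],0],
    [[0,0,4],0],
    [[0,0,4],0]
  ]
}}

```text
time_s: 35.6
tool_pos: [0.5234, -0.0105, 0.1037]
tool_rot: [180.0, -0.0, 90.0]
force: [-0.0, 0.3, -1.9]
grip_width: 0.0752
grasp_force: 45.0
```

Request:
{"name": "arm_command", "arguments": {
  "series": [
    [[0,0,0],0],
    [[0,0,0],0],
    [[0,0,0],0],
    [[0,0,0],0],
    [[0,0,0],0]
  ],
  "grip": -1
}}

```text
time_s: 36.1
tool_pos: [0.5234, -0.0105, 0.1036]
tool_rot: [180.0, -0.0, 90.0]
force: [0.3, 0.1, -0.9]
grip_width: 0.0872
grasp_force: 0.0
```

Request:
{"name": "arm_command", "arguments": {
  "series": [
    [[0,0,-8],0],
    [[0,0,-25],0],
    [[0,0,-45],0],
    [[0,0,-65],0],
    [[0,0,-75],0]
  ]
}}

```text
time_s: 36.6
tool_pos: [0.5244, -0.0106, 0.1809]
tool_rot: [179.8, -0.0, 90.0]
force: [-0.2, 0.1, 0.4]
grip_width: 0.0869
grasp_force: 0.0
```

```bash
python3 - <<'E'
from h import *
rim((.5225,-.0125),.102,.038,['side']); rim((.541,-.4325),.088,.025)
plan((.541,-.4325,.175,90,10),(.541,-.4325,.115,90,5),(.541,-.4325,.0875,90,5))
E
```

```text
side (array([ 0.5216, -0.0113]), np.float64(0.0344), 285) 0.1005
top (array([ 0.5417, -0.4319]), np.float64(0.0222), 137) 0.0868
side (array([ 0.5405, -0.4336]), np.float64(0.0217), 338) 0.0875
[ [[-42.2, 1.7, 0.4],0.000], [[-84.4, 3.5, 0.8],0.000], [[-126.6, 5.2, 1.2],0.000], [[-168.8, 6.9, 1.6],0.000], [[-211.0, 8.7, 2.0],0.000] ]
[ [[-42.2, 1.7, 0.4],0.000], [[-84.4, 3.5, 0.8],0.000], [[-126.6, 5.2, 1.2],0.000], [[-168.8, 6.9, 1.6],0.000], [[-211.0, 8.7, 2.0],0.000] ]
[ [[0.0, -0.0, 12.0],-0.000], [[0.0, -0.0, 24.0],-0.000], [[0.0, -0.0, 36.0],-0.000], [[0.0, -0.0, 48.0],-0.000], [[0.0, -0.0, 60.0],-0.000] ]
[ [[0.0, -0.0, 5.5],-0.000], [[0.0, -0.0, 11.0],-0.000], [[0.0, -0.0, 16.5],-0.000], [[0.0, -0.0, 22.0],-0.000], [[0.0, -0.0, 27.5],-0.000] ]
```

Request:
{"name": "arm_command", "arguments": {
  "series": [
    [[-35,2,0],0],
    [[-80,4,0],0],
    [[-125,5,0],0],
    [[-170,7,0],0],
    [[-211,9,0],0]
  ]
}}

```text
time_s: 37.25
tool_pos: [0.5313, -0.2235, 0.1773]
tool_rot: [-179.9, -0.0, 90.0]
force: [-0.3, 0.2, 0.1]
grip_width: 0.087
grasp_force: 0.0
```

Request:
{"name": "arm_command", "arguments": {
  "series": [
    [[-42,2,0],0],
    [[-84,4,0],0],
    [[-127,5,0],0],
    [[-169,7,0],0],
    [[-211,8,0],0]
  ]
}}

```text
time_s: 37.75
tool_pos: [0.5399, -0.4335, 0.1766]
tool_rot: [-179.9, -0.1, 90.0]
force: [1.7, 1.2, 0.3]
grip_width: 0.0872
grasp_force: 0.0
```

Request:
{"name": "arm_command", "arguments": {
  "series": [
    [[0,0,0],0],
    [[0,0,12],0],
    [[0,0,27],0],
    [[0,0,44],0],
    [[0,0,60],0]
  ]
}}

```text
time_s: 38.25
tool_pos: [0.5406, -0.4302, 0.1161]
tool_rot: [-180.0, -0.1, 90.1]
force: [-0.5, 0.0, 0.4]
grip_width: 0.0871
grasp_force: 0.0
```

```bash
python3 - <<'E'
from h import *
rim((.541,-.4325),.088,.025)
plan((.541,-.4325,.0875,90,5))
E
```

```text
top (array([ 0.5415, -0.4308]), np.float64(0.0218), 85) 0.0868
side (array([ 0.5406, -0.435 ]), np.float64(0.0209), 173) 0.0873
[ [[-0.5, 0.3, 5.4],0.000], [[-1.1, 0.7, 10.9],0.001], [[-1.6, 1.0, 16.3],0.001], [[-2.2, 1.4, 21.7],0.001], [[-2.7, 1.7, 27.1],0.002] ]
```

Request:
{"name": "arm_command", "arguments": {
  "series": [
    [[-1,0,6],0],
    [[-1,0,13],0],
    [[-1,0,20],0],
    [[-1,0,26],0],
    [[-1,0,27],0]
  ]
}}

```text
time_s: 38.85
tool_pos: [0.5399, -0.4331, 0.0905]
tool_rot: [-179.9, -0.1, 90.0]
force: [-0.2, 0.7, -0.2]
grip_width: 0.0871
grasp_force: 0.0
```

Request:
{"name": "arm_command", "arguments": {
  "series": [
    [[0,0,0],0],
    [[0,0,0],0],
    [[0,0,0],0],
    [[0,0,0],0],
    [[0,0,0],0]
  ],
  "grip": 1,
  "grip_force": 40
}}

```text
time_s: 39.35
tool_pos: [0.5404, -0.4336, 0.0917]
tool_rot: [180.0, 0.0, 90.0]
force: [-0.3, 0.3, 0.6]
grip_width: 0.0545
grasp_force: 0.2
```

Request:
{"name": "arm_command", "arguments": {
  "series": [
    [[0,0,0],0],
    [[0,0,0],0],
    [[0,0,0],0],
    [[0,0,-4],0],
    [[0,0,-10],0]
  ]
}}

```text
time_s: 39.85
tool_pos: [0.5398, -0.4332, 0.1012]
tool_rot: [-179.9, -0.0, 90.0]
force: [0.2, 0.1, -0.7]
grip_width: 0.0488
grasp_force: 40.0
```

Request:
{"name": "arm_command", "arguments": {
  "series": [
    [[0,0,-20],0],
    [[0,0,-45],0],
    [[0,0,-75],0],
    [[0,0,-105],0],
    [[0,0,-120],0]
  ]
}}

```text
time_s: 40.35
tool_pos: [0.5409, -0.4345, 0.2251]
tool_rot: [179.8, 0.1, 90.0]
force: [-0.0, -0.0, -0.9]
grip_width: 0.0486
grasp_force: 40.0
```

```bash
python3 - <<'E'
from h import *
p=toolT()[:3,3]; print(p.round(4)); rim((.541,-.4325),p[2],.025); rim((.5225,-.0125),.101,.038)
im,d,K,D,T=shot('side'); 
E
```

```text
[ 0.5409 -0.4345  0.2251]
top (array([ 0.5406, -0.4331]), np.float64(0.0216), 66) 0.2221
side (array([ 0.541 , -0.4365]), np.float64(0.0208), 134) 0.2236
top (array([ 0.5233, -0.0082]), np.float64(0.0345), 205) 0.1007
side (array([ 0.5215, -0.0115]), np.float64(0.0346), 313) 0.1005
```

Request:
{"name": "arm_command", "arguments": {
  "series": [
    [[15,-1,0],0],
    [[45,-2,0],0],
    [[85,-4,0],0],
    [[125,-5,0],0],
    [[165,-7,0],0]
  ]
}}

```text
time_s: 41.1
tool_pos: [0.5325, -0.2653, 0.22]
tool_rot: [-179.9, -0.1, 90.1]
force: [1.2, -0.4, -1.1]
grip_width: 0.0487
grasp_force: 40.0
```

Request:
{"name": "arm_command", "arguments": {
  "series": [
    [[40,-2,0],0],
    [[80,-4,0],0],
    [[120,-5,0],0],
    [[155,-7,0],0],
    [[190,-8,0],0]
  ]
}}

```text
time_s: 41.6
tool_pos: [0.5238, -0.0756, 0.2204]
tool_rot: [-179.9, -0.0, 90.1]
force: [1.6, -0.4, -0.6]
grip_width: 0.049
grasp_force: 40.0
```

Request:
{"name": "arm_command", "arguments": {
  "series": [
    [[30,-1,0],0],
    [[50,-2,0],0],
    [[65,-3,0],0],
    [[70,-3,5],0],
    [[70,-3,8],0]
  ]
}}

```text
time_s: 42.1
tool_pos: [0.5213, -0.0074, 0.2122]
tool_rot: [-179.9, 0.0, 90.1]
force: [-0.4, 0.7, -1.3]
grip_width: 0.049
grasp_force: 40.0
```

```bash
python3 - <<'E'
from h import *
p=toolT()[:3,3]; print(p.round(4)); rim((.5225,-.0115),p[2]-.003,.025); rim((.5225,-.0115),.101,.038,['side'])
im,d,K,D,T=shot('side','s6.png'); cv2.imwrite('pics/s6c.png',cv2.resize(im[120:300,190:400],(700,600)))
E
```

```text
[ 0.5213 -0.0074  0.2122]
top 0 nan
side (array([ 0.5202, -0.0103]), np.float64(0.0221), 194) 0.2073
side (array([ 0.5216, -0.0115]), np.float64(0.0347), 221) 0.1009
  return _methods._mean(a, axis=axis, dtype=dtype,
  ret = ret.dtype.type(ret / rcount)
```

View pics/s6c.png

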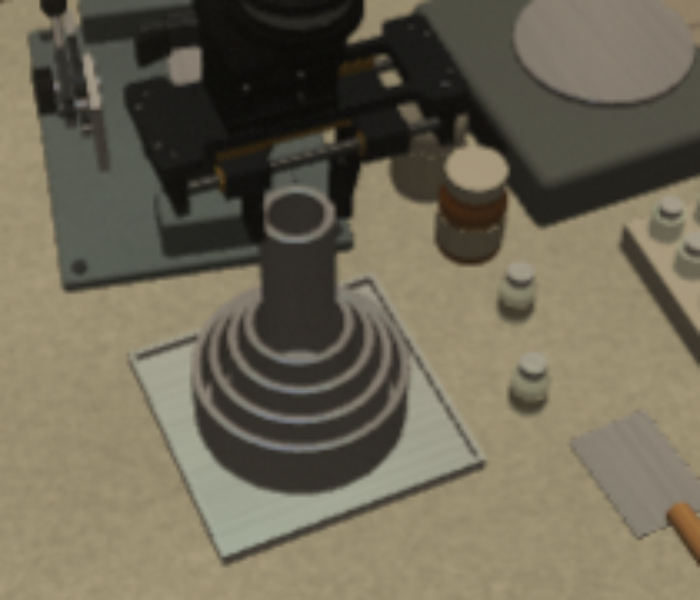

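d hangs upright over the nested stack; in the crop its rim is at (298,210) and c's rim at (298,350). I'll lower it with small corrections.

Request:
{"name": "arm_command", "arguments": {
  "series": [
    [[-1,1,0],0],
    [[-1,1,10],0],
    [[-1,1,22],0],
    [[-1,1,34],0],
    [[-1,1,46],0]
  ]
}}

```text
time_s: 42.8
tool_pos: [0.5228, -0.0096, 0.166]
tool_rot: [-179.9, 0.0, 90.0]
force: [0.0, 0.1, -1.4]
grip_width: 0.0484
grasp_force: 40.0
```

Request:
{"name": "arm_command", "arguments": {
  "series": [
    [[0,0,12],0],
    [[0,0,22],0],
    [[0,0,30],0],
    [[0,0,37],0],
    [[0,0,41],0]
  ]
}}

```text
time_s: 43.3
tool_pos: [0.5232, -0.0095, 0.1259]
tool_rot: [-180.0, 0.0, 90.0]
force: [0.2, -0.5, -0.0]
grip_width: 0.0485
grasp_force: 40.0
```

```bash
python3 - <<'E'
from h import *
o=env.get_obs();p=o['tool_pos']; print(p.round(4),o['force']); rim((.5225,-.0125),p[2]-.003,.025,['side']);rim((.5225,-.0125),.101,.038,['side'])
E
```

```text
[ 0.5232 -0.0095  0.1259] [ 0.2151156  -0.50365037 -0.03703669]
side (array([ 0.5219, -0.0113]), np.float64(0.0222), 164) 0.1215
side (array([ 0.5198, -0.0197]), np.float64(0.0288), 189) 0.1007
```

Request:
{"name": "arm_command", "arguments": {
  "series": [
    [[0,0,2],0],
    [[0,0,4],0],
    [[0,0,6],0],
    [[0,0,6],0],
    [[0,0,6],0]
  ]
}}

```text
time_s: 43.9
tool_pos: [0.5233, -0.0095, 0.1206]
tool_rot: [180.0, -0.0, 90.0]
force: [0.7, 0.1, -0.9]
grip_width: 0.0489
grasp_force: 40.0
```

Request:
{"name": "arm_command", "arguments": {
  "series": [
    [[0,0,0],0],
    [[0,0,0],0],
    [[0,0,0],0],
    [[0,0,0],0],
    [[0,0,0],0]
  ],
  "grip": -0.7
}}

```text
time_s: 44.4
tool_pos: [0.5234, -0.0095, 0.1207]
tool_rot: [180.0, -0.0, 90.0]
force: [-0.6, 0.5, -0.4]
grip_width: 0.0727
grasp_force: 0.0
```

Request:
{"name": "arm_command", "arguments": {
  "series": [
    [[0,0,-8],0],
    [[0,0,-25],0],
    [[0,0,-45],0],
    [[0,0,-65],0],
    [[0,0,-80],0]
  ]
}}

```text
time_s: 44.9
tool_pos: [0.5238, -0.0096, 0.2026]
tool_rot: [179.9, -0.0, 90.0]
force: [0.1, -0.4, 0.0]
grip_width: 0.0739
grasp_force: 0.0
```

```bash
python3 - <<'E'
from h import *
rim((.5225,-.0125),.115,.025,['side']); rim((.5225,-.0125),.101,.038,['side'])
plan((.5973,.4398,.2,79.5,10),(.5973,.4398,.040,79.5,10))
E
python3 jaw.py
```

```text
side (array([ 0.5234, -0.0111]), np.float64(0.0218), 191) 0.1145
side (array([ 0.5214, -0.0117]), np.float64(0.0346), 230) 0.1008
[ [[44.9, 7.2, 0.3],0.018], [[89.9, 14.5, 0.7],0.037], [[134.8, 21.7, 1.0],0.055], [[179.7, 28.9, 1.3],0.073], [[224.7, 36.2, 1.7],0.092] ]
[ [[45.4, 3.1, 0.3],0.018], [[90.8, 6.2, 0.7],0.037], [[136.2, 9.3, 1.0],0.055], [[181.6, 12.4, 1.3],0.073], [[227.0, 15.5, 1.7],0.092] ]
[ [[-0.0, 0.0, 16.0],-0.000], [[-0.0, 0.0, 32.0],-0.000], [[-0.0, 0.0, 48.0],-0.000], [[-0.0, 0.0, 64.0],-0.000], [[-0.0, 0.0, 80.0],-0.000] ]
[ [[0.0, -0.0, 16.0],-0.000], [[0.0, -0.0, 32.0],-0.000], [[0.0, -0.0, 48.0],-0.000], [[0.0, -0.0, 64.0],-0.000], [[0.0, -0.0, 80.0],-0.000] ]
top jaw top y [0.0972 0.1129 0.1398 0.1522 0.1562]
side jaw top y [0.0945 0.1122 0.1391 0.1531 0.1578]
```

d is down: its rim is at 0.1145, as expected. Next is the jaw.

Request:
{"name": "arm_command", "arguments": {
  "series": [
    [[40,6,0],0.018],
    [[88,14,0],0.037],
    [[134,22,0],0.055],
    [[180,29,0],0.073],
    [[225,36,0],0.092]
  ],
  "grip": 1
}}

```text
time_s: 45.6
tool_pos: [0.5586, 0.2172, 0.1992]
tool_rot: [-179.9, 0.0, 84.7]
force: [0.3, -0.6, -0.6]
grip_width: 0.0421
grasp_force: 0.0
```

Request:
{"name": "arm_command", "arguments": {
  "series": [
    [[46,3,0],0.018],
    [[92,6,0],0.037],
    [[137,9,0],0.055],
    [[182,12,0],0.073],
    [[227,15,0],0.092]
  ]
}}

```text
time_s: 46.1
tool_pos: [0.5946, 0.4415, 0.1987]
tool_rot: [-179.9, 0.1, 79.4]
force: [1.7, -0.1, 0.6]
grip_width: 0.0039
grasp_force: 0.0
```

Request:
{"name": "arm_command", "arguments": {
  "series": [
    [[0,0,0],0],
    [[0,0,20],0],
    [[0,0,40],0],
    [[0,0,60],0],
    [[0,0,80],0]
  ]
}}

```text
time_s: 46.6
tool_pos: [0.5945, 0.439, 0.1181]
tool_rot: [-179.9, 0.1, 79.4]
force: [-0.4, 0.2, -0.0]
grip_width: 0.0004
grasp_force: 0.0
```

```bash
python3 - <<'E'
from h import *
print(env.get_obs()['grip_width'])
im,d,K,D,T=shot('wrist','w7.png'); im,d,K,D,T=shot('side','s7.png')
cv2.imwrite('pics/m7.png',np.hstack([cv2.resize(im[40:280,120:440],(400,300)),cv2.resize(cv2.imread('pics/w7.png'),(400,300))]))
plan((.5973,.4398,.040,79.5,10))
E
```

```text
0.00035945099410324735
[ [[0.3, 0.4, 7.5],-0.000], [[0.6, 0.8, 15.1],-0.000], [[0.8, 1.3, 22.6],-0.000], [[1.1, 1.7, 30.1],-0.000], [[1.4, 2.1, 37.6],-0.001] ]
[ [[0.3, 0.4, 7.5],-0.000], [[0.6, 0.8, 15.1],-0.000], [[0.8, 1.3, 22.6],-0.000], [[1.1, 1.7, 30.1],-0.000], [[1.4, 2.1, 37.6],-0.001] ]
```

View pics/m7.png

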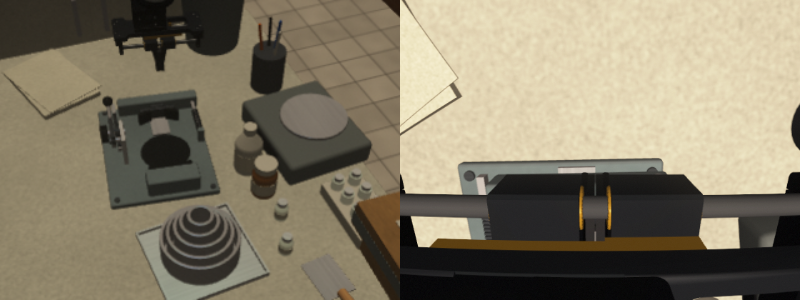

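The side view shows the nested stack complete and the closed fingers outside the jaw, and the wrist view shows the plate edge below them. I'll descend and push.

Request:
{"name": "arm_command", "arguments": {
  "series": [
    [[1,2,15],0],
    [[1,2,32],0],
    [[1,2,50],0],
    [[1,2,66],0],
    [[1,2,77],0]
  ]
}}

```text
time_s: 47.2
tool_pos: [0.5963, 0.4402, 0.0411]
tool_rot: [-179.9, 0.1, 79.5]
force: [0.5, 0.1, -0.3]
grip_width: 0.0002
grasp_force: 0.0
```

Request:
{"name": "arm_command", "arguments": {
  "series": [
    [[-3,0,0],0],
    [[-6,0,0],0],
    [[-9,0,0],0],
    [[-12,0,0],0],
    [[-15,0,0],0]
  ]
}}

```text
time_s: 47.7
tool_pos: [0.5955, 0.428, 0.0449]
tool_rot: [179.9, -0.3, 79.5]
force: [3.1, 7.1, -3.2]
grip_width: 0.0003
grasp_force: 4.0
```

Request:
{"name": "arm_command", "arguments": {
  "series": [
    [[-2,0,0],0],
    [[-4,0,0],0],
    [[-6,0,0],0],
    [[-8,0,0],0],
    [[-10,0,0],0]
  ]
}}

```text
time_s: 48.2
tool_pos: [0.5949, 0.4251, 0.0452]
tool_rot: [179.6, -0.9, 79.7]
force: [9.6, 17.0, -10.7]
grip_width: 0.0005
grasp_force: 8.9
```

Request:
{"name": "arm_command", "arguments": {
  "series": [
    [[-2,0,0],0],
    [[-4,0,0],0],
    [[-6,0,0],0],
    [[-8,0,0],0],
    [[-10,0,0],0]
  ]
}}

```text
time_s: 48.7
tool_pos: [0.5932, 0.4161, 0.0454]
tool_rot: [179.6, -1.0, 79.7]
force: [10.3, 17.4, -10.0]
grip_width: 0.0008
grasp_force: 9.4
```

Request:
{"name": "arm_command", "arguments": {
  "series": [
    [[-2,0,0],0],
    [[-4,0,0],0],
    [[-6,0,0],0],
    [[-8,0,0],0],
    [[-10,0,0],0]
  ]
}}

```text
time_s: 49.2
tool_pos: [0.5914, 0.4068, 0.0455]
tool_rot: [179.6, -1.0, 79.7]
force: [10.0, 18.9, -10.6]
grip_width: -0.0001
grasp_force: 9.7
```

```bash
python3 jaw.py; python3 - <<'E'
from h import *
p=toolT()[:2,3]-[.5445,.2645]; a=np.radians(-10.5); print(p@[np.cos(a),np.sin(a)],p@[-np.sin(a),np.cos(a)])
E
```

```text
top jaw top y [0.0761 0.0888 0.1173 0.1283 0.1334]
side jaw top y [0.0768 0.0906 0.1164 0.133  0.1407]
0.020221538181879883 0.14760757958194912
```

Request:
{"name": "arm_command", "arguments": {
  "series": [
    [[-2,0,0],0],
    [[-4,0,0],0],
    [[-6,0,0],0],
    [[-8,0,0],0],
    [[-10,0,0],0]
  ]
}}

```text
time_s: 49.8
tool_pos: [0.5897, 0.3974, 0.0456]
tool_rot: [179.5, -1.1, 79.7]
force: [10.6, 17.5, -11.7]
grip_width: 0.0003
grasp_force: 10.0
```

Request:
{"name": "arm_command", "arguments": {
  "series": [
    [[-2,0,0],0],
    [[-4,0,0],0],
    [[-6,0,0],0],
    [[-8,0,0],0],
    [[-10,0,0],0]
  ]
}}

```text
time_s: 50.3
tool_pos: [0.5881, 0.388, 0.0457]
tool_rot: [179.5, -1.1, 79.8]
force: [12.2, 19.2, -11.0]
grip_width: 0.0001
grasp_force: 10.3
```

Request:
{"name": "arm_command", "arguments": {
  "series": [
    [[-1,0,0],0],
    [[-2,0,0],0],
    [[-3,0,0],0],
    [[-4,0,0],0],
    [[-4,0,0],0]
  ]
}}

```text
time_s: 50.8
tool_pos: [0.5872, 0.383, 0.0457]
tool_rot: [179.6, -1.0, 79.7]
force: [9.5, 16.6, -8.7]
grip_width: 0.0004
grasp_force: 8.8
```

```bash
python3 jaw.py; python3 - <<'E'
from h import *
p=toolT()[:2,3]-[.5445,.2645]; a=np.radians(-10.5); print(p@[np.cos(a),np.sin(a)],p@[-np.sin(a),np.cos(a)])
E
```

```text
top jaw top y [0.0839 0.0862 0.0952 0.1057 0.1107]
side jaw top y [0.0795 0.0836 0.0944 0.1082 0.1147]
0.020427402684381705 0.12404293239560413
```

Request:
{"name": "arm_command", "arguments": {
  "series": [
    [[-1,0,0],0],
    [[-2,0,0],0],
    [[-2,0,0],0],
    [[-3,0,0],0],
    [[-3,0,0],0]
  ]
}}

```text
time_s: 51.4
tool_pos: [0.5867, 0.3798, 0.0457]
tool_rot: [179.6, -1.0, 79.7]
force: [9.8, 15.5, -8.3]
grip_width: 0.0004
grasp_force: 8.8
```

Request:
{"name": "arm_command", "arguments": {
  "series": [
    [[0,0,0],0],
    [[-1,0,0],0],
    [[-1,0,0],0],
    [[-2,0,0],0],
    [[-2,0,0],0]
  ]
}}

```text
time_s: 51.9
tool_pos: [0.5866, 0.3797, 0.0458]
tool_rot: [179.5, -1.1, 79.8]
force: [11.5, 19.9, -11.1]
grip_width: 0.0003
grasp_force: 10.5
```

Request:
{"name": "arm_command", "arguments": {
  "series": [
    [[-1,0,0],0],
    [[-1,0,0],0],
    [[-2,0,0],0],
    [[-2,0,0],0],
    [[-2,0,0],0]
  ]
}}

```text
time_s: 52.4
tool_pos: [0.5866, 0.3797, 0.0458]
tool_rot: [179.4, -1.3, 79.8]
force: [13.3, 23.3, -14.2]
grip_width: 0.001
grasp_force: 12.2
```

Request:
{"name": "arm_command", "arguments": {
  "series": [
    [[3,0,0],0],
    [[6,0,0],0],
    [[10,0,0],0],
    [[20,0,0],0],
    [[30,0,0],0]
  ]
}}

```text
time_s: 52.9
tool_pos: [0.5889, 0.3954, 0.0439]
tool_rot: [-180.0, 0.0, 79.4]
force: [0.5, -0.7, 0.2]
grip_width: 0.0006
grasp_force: 0.0
```

Request:
{"name": "arm_command", "arguments": {
  "series": [
    [[0,0,-20],0],
    [[0,0,-50],0],
    [[0,0,-85],0],
    [[0,0,-120],0],
    [[0,0,-150],0]
  ]
}}

```text
time_s: 53.4
tool_pos: [0.5889, 0.3955, 0.1956]
tool_rot: [180.0, -0.0, 79.4]
force: [-0.0, -0.9, -0.3]
grip_width: 0.0004
grasp_force: 0.0
```

```bash
python3 jaw.py; python3 - <<'E'
from h import *
for c,h,r in(((.522,-.013),.06,.077),((.522,-.013),.074,.064),((.522,-.013),.088,.051),((.522,-.012),.101,.038),((.523,-.011),.115,.025)): rim(c,h,r,['side'])
im,d,K,D,T=shot('side'); P=cloud(d,K,D,T); Q=P.reshape(-1,3)
k=Q[(Q[:,2]>.1)&(np.hypot(Q[:,0]-.452,Q[:,1]-.36)<.03)]; print('knob',len(k),k.mean(0).round(4),k.max(0).round(4))
cv2.imwrite('pics/s8.png',im)
E
```

```text
top jaw top y [0.083  0.0854 0.097  0.1087 0.1121]
side jaw top y [0.0802 0.0831 0.0925 0.1054 0.109 ]
side (array([ 0.5217, -0.0136]), np.float64(0.0736), 437) 0.0592
side (array([ 0.5215, -0.0133]), np.float64(0.0608), 360) 0.0733
side (array([ 0.5229, -0.012 ]), np.float64(0.048), 297) 0.087
side (array([ 0.5215, -0.0116]), np.float64(0.0346), 226) 0.101
side (array([ 0.5232, -0.0113]), np.float64(0.0218), 196) 0.1146
knob 58 [0.4499 0.3561 0.1129] [0.4602 0.3649 0.1225]
```

View pics/s8.png

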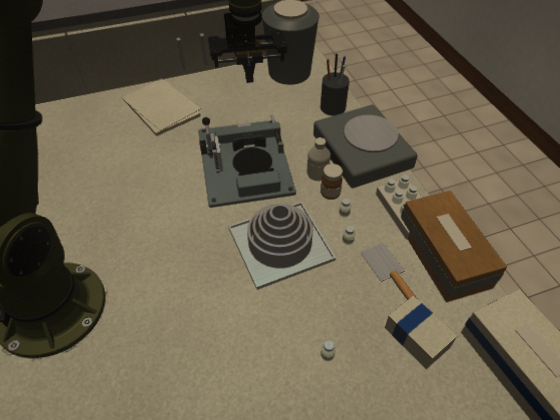

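The picture shows the nested stack on the tray at (280,235), the jaw in at (240,130), the knob down at (206,121) and the bystanders in place. I'm handing in.

```bash
python3 -c "
from cell import env
print(env.sign_off())"
```

```text
the job is handed in; nothing more can be done
None
```

I've handed the job in after about 54 s of robot time; the hand-in gave no verdict, but the last camera check showed the bowl and all four beakers nested upright on the tray, the jaw about 19 mm in, the pawl down and the other things in place.

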